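Let the small paper eggs out of a tipping bowl, hold the big one back

ROBOT

A 6-joint arm with a two-finger parallel gripper is mounted at the origin on the work surface. World frame = base frame: x ahead of the robot, y to its left, z up, the work surface at z = 0. Lengths are in m, angles in degrees, forces in N, time in s.
With the tool pointing down it reaches from about 0.35 to 0.875 m from the base axis. Payload 4.2 kg.
Tool frame: the origin (TCP) lies at the very end of the fingers, on their centre line; the grasp point (between the pads) lies 19 mm behind it (r.grip_point_offset is the distance from the TCP to the grasp point, in m); z points along the fingers, y is the line along which they close (so a half turn about z gives the same grasp; the last joint's range is limited). The gripper opens to 87 mm and grips with 3 to 60 N. Pads are 19 mm wide; open, the fingers measure 117 mm over their backs; the gripper's body (75 mm by 190 mm) begins 51 mm behind the grasp point.
Start: joints at [79.274, 22.042, 0.453, 0, -68.411, -14.817], TCP at [0.269, 0.564, 0.223] pointing down, gripper open.
Joint ranges: [-179.83, 179.83], [-69.29, 118.12], [-61.27, 80.66], [-181.25, 117.63], [-171.15, -9.14], [-177.46, 177.46]. Speed limits (degrees/s): [159.86, 159.86, 180, 180, 180, 180].

INTERFACE

Orientations are given as a 3x3 rotation matrix whose columns are the frame's x, y, z axes.
In Python, from station import r, cams gives the robot as it stands. The module is installed in compiled form; this text tells all that it offers.
- The arm moves only by the shell command python3 -m handwheel 'ROWS'. ROWS is JSON, a list that holds one entry, the list of rows, each a list of 7 numbers: the turn, a rotation vector about the tool's x, y, z in units of 6 degrees (1.0 is 6 degrees), then the shift along the tool's x, y, z in m, then the finger opening in m, from 0 to 0.087. In form: [[[ax, ay, az, x, y, z, jaw], ...]]. A call has 1 to 12 rows; each row shifts and turns the commanded pose from where the row before left it, along the tool's axes as they then stand; what a row does not reach is not made up. A row lasts 1/10 s, in which the tool goes at most 50 mm and 8.59 degrees, less where a joint would pass 70% of its speed; a pose out of reach is approached as far as the arm can. A call with a gripper value outside its range is refused whole. The fingers move at their own pace and stop on an object; the grip force is fixed at half the most. Time passes only in rows, so rows that do not move let the fingers close. It gives the time, the measured TCP pose, the force, the opening and the grip force at its end, in the units of the state.
- r.sense(): the state, without advancing time (a new reading comes with each control period).
- cams.capture(name): name is "side" or "top"; returns the picture (480x640x3 uint8, red, green, blue); there is no depth.
- cams.get_calibration(name): a dict with "camera_matrix" (3x3 intrinsics, pixels), "k1" (the pictures are not rectified: a ray, as slopes to the right and down, at radius r is drawn at 1 + k1 r^2 times it, then the intrinsics apply), "rvec" (rotation vector, rad) and "tvec" (3), from world to camera coordinates, as OpenCV has them. Camera axes: x right, y down, z forward; pixel columns grow to the right and rows downward; lengths in m; the calibration is good to about 2 mm. A picture is of the moment at which its call begins. get_calibration takes no time and is no camera call.
- r.finish_job(): hands the job in; it is judged then, once.
The state is a dict: "time_s": time; "joints": joint angles; "joint_velocities": joint speeds; "effort": joint torques, N m; "tcp_pos": TCP position; "ee_rot": TCP orientation; "wrist_force": force on the tool from outside, world axes, zero at the start; "moment": the same for the moment, N m; "gripper_width": opening from 0.0 (shut) to 1.0 (fully open); "gripper_force": force on a finger pad.
Only numpy, scipy, OpenCV 4.12 (cv2) and the standard library are available. Lean on these libraries where they do the work, as an engineer would, in place of code of your own. Each camera call takes 0.05 s, during which the arm holds its last target. There are 200 camera calls.

TASK

Slide the empty tray in under the side of the bowl it stands on, then hold the wide filling knife across the bowl's mouth and tip the bowl with it towards that tray, leaving just enough of a gap at the lip for all the small paper eggs to roll out into the tray while the big egg stays behind. Let the bowl swing back upright, stand the knife back in its slotted rest, lift the big egg out of the bowl onto the cork ring, and slide the filled tray back out to about where it stood. Any small egg that misses the tray goes into it too; never tip the bowl far without the knife across it, and leave the tray with the paint jars and the other things on the bench alone.

Things in the scene. Friction and masses are not known exactly. Their poses are not given: they have to be found in the camera images.
- stand_foot (a point): Grey steel tipping stand, fixed: two uprights 310 mm apart (24 mm thick, 196 mm high), joined by a low bar. The point is on the bench below the middle of the bowl; x runs from upright to upright along the bowl's pivot line, which is 180 mm above the bench; y across it, z up. The trays fit between the uprights' feet, under the bowl.
- bowl (a joint): Angle of the bowl on its pivots (rad): 0 upright, positive tipped to the stand's +y side, negative to its -y side, stops at +-1.4. It is bottom heavy, with a little friction, and swings back upright by itself (within about 0.2) when let go; about 4 to 6 N across the rim tips it. Eggs begin to roll over the lip past about 1.1.
- bowl_rim (a point): Centre of the mouth of the polished steel bowl, in the rim plane, 14 mm above the pivot line; turns with the bowl (x along the pivot line, z out of the mouth). Rim 244 mm in diameter, wall 4 mm, flat inner floor about 170 mm across and 49 mm below the rim, then a straight wall sloping 57 degrees up to the rim. Fully tipped, the lip is 35 mm out from the pivot line and 62 mm above the bench.
- goose_mid (a point): Middle of the big plain pressed-paper craft egg, 64 mm thick and 79 mm long, about 50 g; x is its long axis. It starts in the bowl.
- tray_in (a point): The empty plywood tray, loose, 190 mm (x) by 200 mm (y), 38 mm high, walls and floor 6 mm; the point is the centre of its inner floor. It stands on one side of the bowl, its middle 175 to 210 mm out from the pivot line; its middle should be about 125 mm out to catch the eggs. A side wall can be pinched from above, outside the bowl's rim, and the tray slid. About 0.45 kg.
- jar_tray_in (a point): The same tray on the other side of the bowl, taken: it holds two paint jars. Leave it where it is. Centre of its inner floor.
- jar_a_mid (a point): Middle of a clear paint jar with a black cap, 58 mm wide, 85 mm high, in the jar tray.
- jar_b_mid (a point): Middle of a white paint jar with a black cap, 52 mm wide, 75 mm high, in the jar tray.
- knife_grip (a point): Grip point on the wooden handle of the wide filling knife (handle 30 mm wide along x, 24 mm thick along y, from 100 to 215 mm above the blade's edge). z points from the blade's edge up the handle, x along the blade's edge, y through the blade's thickness. This point is 148 mm above the edge. 0.24 kg.
- knife_edge (a point): Middle of the knife's straight edge; the steel blade is 250 mm wide (x), 3 mm thick (y) and 95 mm high (z). Axes as knife_grip. Held across the mouth with its edge on both sides of the rim, 57 mm from the mouth's centre towards the lip, it lets the small eggs out below its edge (the bowl is 49 mm deep) and holds the big one back, if that lies behind it.
- rest_slot (a point): Bottom of the slot in the fixed wooden knife rest, at its middle, 14 mm above the bench. The slot runs along x, 270 mm long, 10 mm wide, 44 mm deep, open at both ends; the knife stands in it blade down and may lean a few degrees.
- cork_top (a point): Centre of the top of the cork ring, fixed on the bench: 96 mm outside, 54 mm hole, 26 mm high. The big egg lying in it has its middle about 22 mm above this point.
- paint_a_mid (a point): Middle of a white paint bottle, 56 mm wide, 150 mm high, standing on the bench; bystander.
- paint_b_mid (a point): Middle of a brown glass jar, 66 mm wide, 110 mm high, standing on the bench; bystander.
- tape_mid (a point): Middle of a roll of paper tape, 100 mm across, 25 mm high, lying on the bench; bystander.
- egg1_mid (a point): Middle of small plain pressed-paper craft egg 1, 40 mm thick and 57 mm long, about 15 g; x is its long axis. Starts in the bowl with the big egg, or is absent (None): 3 to 6 are present.
- egg2_mid (a point): Middle of small plain pressed-paper craft egg 2, 40 mm thick and 57 mm long, about 15 g; x is its long axis. Starts in the bowl with the big egg, or is absent (None): 3 to 6 are present.
- egg3_mid (a point): Middle of small plain pressed-paper craft egg 3, 40 mm thick and 57 mm long, about 15 g; x is its long axis. Starts in the bowl with the big egg, or is absent (None): 3 to 6 are present.
- egg4_mid (a point): Middle of small plain pressed-paper craft egg 4, 40 mm thick and 57 mm long, about 15 g; x is its long axis. Starts in the bowl with the big egg, or is absent (None): 3 to 6 are present.
- egg5_mid (a point): Middle of small plain pressed-paper craft egg 5, 40 mm thick and 57 mm long, about 15 g; x is its long axis. Starts in the bowl with the big egg, or is absent (None): 3 to 6 are present.
- egg6_mid (a point): Middle of small plain pressed-paper craft egg 6, 40 mm thick and 57 mm long, about 15 g; x is its long axis. Starts in the bowl with the big egg, or is absent (None): 3 to 6 are present.
- goose: The big egg as a body; same point and axes as goose_mid.
Not all that is in view belongs to the job. What is shaped like the goose but red or yellow is not meant.

How it is judged:
By the outcome, as a careful person would: the job done as asked, in the order asked, and still so for the second after the job is handed in, with the robot touching nothing.
Of egg1, egg2, egg3, egg4, egg5, egg6 only 3 to 6 are there at a start; the rules pass over those that are not, and their reading is None.
At some moment in a run one of tray, goose may be knocked a few centimetres aside while the robot is not near it.
It also fails if it takes over 210 s, if anything falls off the work surface, if the arm or the gripper's body presses on something with over 40 N, if the wrist force passes 120 N, or if a joint passes its speed limit or range.

## Working session

There is one attempt and no reset: what is moved stays moved. The work goes in short steps, Python scripts to look and compute and a shell command to move; the robot and the scene stay as the last step left them, time stands still between calls to the robot, and variables do not carry over. Pictures are saved under pics/ and viewed, at most 14 in all, crops included, and the job is handed in when it is done.

```bash
mkdir -p pics
cat > h.py <<'E'
import numpy as np, cv2
from station import r, cams
def cal(n):
    c=cams.get_calibration(n); return np.array(c["camera_matrix"]),c["k1"],cv2.Rodrigues(np.array(c["rvec"],float))[0],np.array(c["tvec"],float).ravel()
def proj(n,P):
    K,k,R,t=cal(n); q=R@np.array(P,float)+t; s=q[:2]/q[2]; s=s*(1+k*(s@s)); return (K[:2,:2]@s+K[:2,2])
def ray(n,uv):
    K,k,R,t=cal(n)
    s=cv2.undistortPoints(np.array([[uv]],float),K,np.array([k,0,0,0.]))[0,0]
    return -R.T@t, R.T@np.array([s[0],s[1],1])
def at(n,uv,z):
    o,d=ray(n,uv); return o+d*(z-o[2])/d[2]
def shot(n,f,box=None,sc=1):
    a=cams.capture(n); cv2.imwrite('pics/raw_'+f,a[:,:,::-1])
    if box: a=a[box[1]:box[3],box[0]:box[2]]
    a=cv2.resize(a,None,fx=sc,fy=sc,interpolation=cv2.INTER_CUBIC); cv2.imwrite('pics/'+f,a[:,:,::-1]); return a
def rows(tp,tR=None):
    s=r.sense(); R=np.array(s["ee_rot"]); d=R.T@(np.array(tp)-s["tcp_pos"])
    print('tcp',np.round(s["tcp_pos"],4),'shift(tool)',np.round(d,4), end=' ')
    if tR is not None: print('turn(units)',np.round(np.degrees(cv2.Rodrigues(R.T@tR)[0].ravel())/6,2))
E
python3 - <<'E'
from h import *
shot('top','t0.png');shot('side','s0.png')
s=r.sense();print(s)
for n in('top','side'):
    K,k,R,t=cal(n);print(n,K.round(1).tolist(),k,(-R.T@t).round(3),R.round(2).tolist())
E
```

```text
{'time_s': 0.1, 'joints': array([ 7.92729733e+01,  2.20883081e+01,  3.87765096e-01, -2.63461215e-02,
       -6.84120008e+01, -1.48181937e+01]), 'joint_velocities': array([ 0.03937323, -0.05642097,  0.23921548,  0.14173732,  0.0312363 ,
        0.02653413]), 'effort': array([-1.93688593e-04, -3.91688883e+01,  1.87934214e+01,  4.23177034e+00,
        1.34674046e-02, -7.48809816e-05]), 'tcp_pos': array([0.26924545, 0.563431  , 0.22154683]), 'ee_rot': array([[ 9.02172109e-01, -4.31375554e-01, -7.85700336e-04],
       [-4.31376260e-01, -9.02170216e-01, -1.85031304e-03],
       [ 8.93443706e-05,  2.00823329e-03, -9.99997980e-01]]), 'wrist_force': array([ 0.52260042,  0.1081049 , -0.75988819]), 'moment': array([ 0.02760574, -0.0297123 , -0.00034809]), 'gripper_force': 0.0, 'gripper_width': 1.0031687769467201}
top [[454.5, 0.0, 320.4], [0.0, 454.5, 240.7], [0.0, 0.0, 1.0]] -0.02510560362354683 [ 0.441 -0.007  1.105] [[-0.03, -1.0, -0.01], [-0.99, 0.03, -0.12], [0.12, 0.0, -0.99]]
side [[503.7, 0.0, 324.0], [0.0, 503.7, 236.9], [0.0, 0.0, 1.0]] -0.05632806406599442 [0.262 0.903 1.055] [[-0.95, -0.3, 0.01], [-0.22, 0.66, -0.72], [0.21, -0.69, -0.7]]
```

View pics/t0.png

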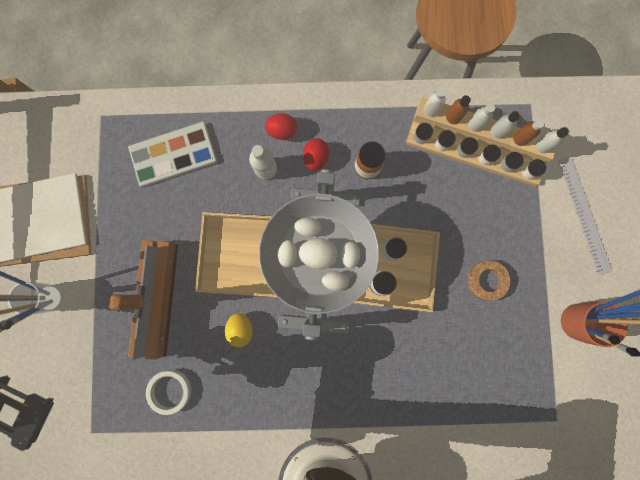

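View pics/s0.png

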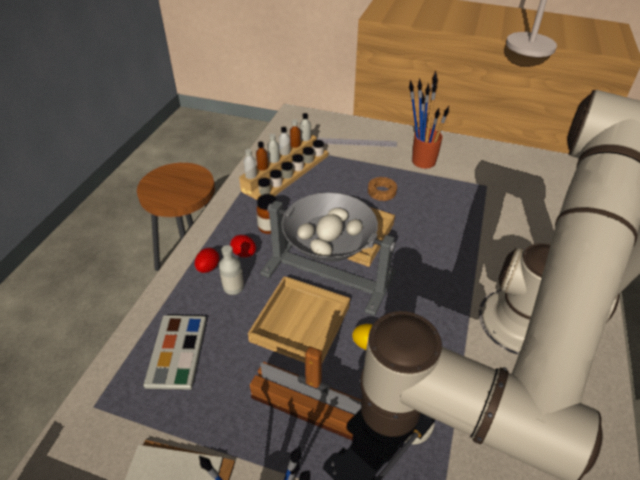

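The top view shows the bowl at (319,253) holding the white goose (318,252) and 4 small eggs. The empty tray is at about (235,253), the jar tray is on the right, the knife stands in its rest at (150,300), and the cork ring is at (490,280). Goose candidates are the white egg in the bowl, red eggs at (281,126) and (315,154), and a yellow one at (238,330). Only the white one in the bowl is plain, so it fits.

Run:
```python
from h import *
a=cv2.imread('pics/raw_t0.png')
cv2.imwrite('pics/c1.png',cv2.resize(a[170:370,180:445],None,fx=3,fy=3,interpolation=cv2.INTER_CUBIC))
cv2.imwrite('pics/c2.png',cv2.resize(a[225:375,95:215],None,fx=4,fy=4,interpolation=cv2.INTER_CUBIC))
```

```text
(no output)
```

View pics/c1.png

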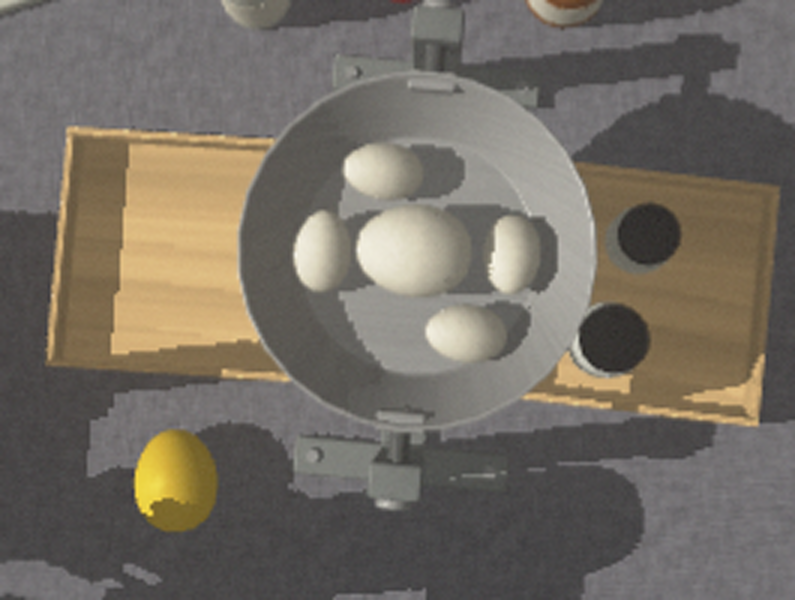

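View pics/c2.png

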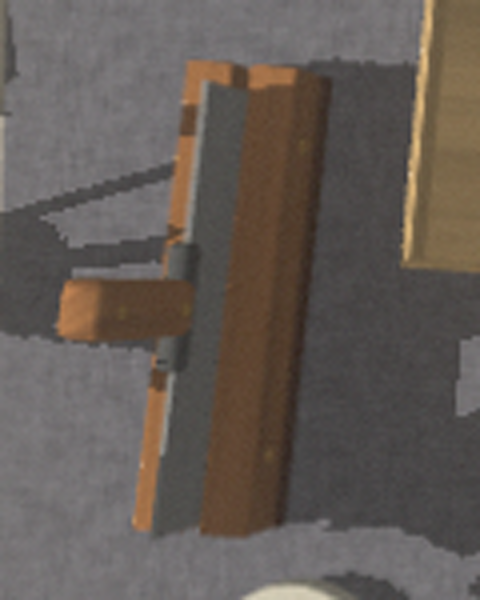

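The enlarged crops confirm the white egg in the bowl is the goose. It is round the rim centre (319,253), with 4 small eggs. The blade's top corners are about (146,245) and (133,358), and the handle end is at about (116,303).

Run:
```python
from h import *
c1=lambda u,v:(180+u/3,170+v/3); c2=lambda u,v:(95+u/4,225+v/4)
def p(l,uv,z): print(l,at('top',uv,z).round(4))
p('rim',c1(417.5,250),.194)
p('upT',c1(437,27),.196);p('upB',c1(396,475),.196)
p('trTL',c1(67,127),.038);p('trBL',c1(48,365),.038);p('trTopedge',c1(275,139),.038);p('trBotedge',c1(290,381),.038)
p('jar tr TR',c1(778,185),.038);p('jar BR',c1(757,425),.038)
p('goose',c1(414,252),.180)
p('bladeT',c2(205,82),.109);p('bladeB',c2(152,532),.109);p('handletop',c2(83,311),.229)
p('restT',c2(240,68),.058);p('restTL',c2(187,60),.058);p('restTR',c2(328,72),.058);p('restBR',c2(280,533),.058)
p('cork',(489.5,281),.026);p('yellow',(238,330),.03);p('paintA',(262,148),.14);p('egg',(285,240),.02)
```

```text
rim [ 0.5248 -0.0017  0.194 ]
upT [ 0.677  -0.0189  0.196 ]
upB [0.3766 0.0161 0.196 ]
trTL [0.6447 0.2759 0.038 ]
trBL [0.4565 0.2899 0.038 ]
trTopedge [0.6305 0.1101 0.038 ]
trBotedge [0.4395 0.1009 0.038 ]
jar tr TR [ 0.5832 -0.2868  0.038 ]
jar BR [ 0.3963 -0.26    0.038 ]
goose [0.5248 0.0008 0.18  ]
bladeT [0.56   0.3817 0.109 ]
bladeB [0.3162 0.4063 0.109 ]
handletop [0.4362 0.392  0.229 ]
restT [0.5737 0.3812 0.058 ]
restTL [0.5793 0.4125 0.058 ]
restTR [0.57   0.3295 0.058 ]
restBR [0.3078 0.3542 0.058 ]
cork [ 0.4638 -0.4024  0.026 ]
yellow [0.3652 0.1932 0.03  ]
paintA [0.7652 0.1183 0.14  ]
egg [0.5751 0.0807 0.02  ]
```

```bash
cat >> h.py <<'E'
a=np.array([.9932,-.1161,0]); n=np.array([.1161,.9932,0]); C=np.array([.5268,-.0014,0])  # pivot dir, out dir (tray side), foot
def P(al,out,z): return C+a*al+n*out+np.array([0,0,z])
DOWN=np.column_stack([-n,-a,[0,0,-1]])
E
python3 - <<'E'
from h import *
rows(P(-.003,.31,.33),DOWN)
E
python3 -m handwheel '[[[0,0,1.3,0,0,-0.012,0.087],[0,0,1.3,0,0,-0.012,0.087],[0,0,1.3,0,0,-0.012,0.087],[0,0,1.3,0,0,-0.012,0.087],[0,0,1.3,0,0,-0.012,0.087],[0,0,1.3,0,0,-0.012,0.087],[0,0,1.3,0,0,-0.012,0.087],[0,0,1.3,0,0,-0.012,0.087],[0,0,1.3,0,0,-0.012,0.087],[0,0,0,0,0,0,0.087]]]'
python3 - <<'E'
from h import *
rows(P(-.003,.31,.33),DOWN);print(r.sense()['joints'].round(1))
E
```

```text
tcp [0.2692 0.5634 0.2215] shift(tool) [ 0.3728  0.1064 -0.1082] turn(units) [ 2.000e-02 -1.000e-02  1.185e+01]
time_s: 1.1
tcp_pos: [0.2697, 0.5644, 0.3319]
ee_rot: [[-0.1, -0.995, 0.001], [-0.995, 0.1, 0.003], [-0.003, -0.001, -1.0]]
wrist_force: [-0.3, -0.2, -0.8]
gripper_width: 1.001
gripper_force: 0.0
tcp [0.2697 0.5644 0.3319] shift(tool) [ 0.2273 -0.3144  0.0015] turn(units) [-0.01  0.02  0.16]
[ 79.3  19.2  11.6   0.  -82.2 -85. ]
```

```bash
python3 -m handwheel '[[[0,0,0.16,0.0325,-0.0449,0,0.087],[0,0,0,0.0325,-0.0449,0,0.087],[0,0,0,0.0325,-0.0449,0,0.087],[0,0,0,0.0325,-0.0449,0,0.087],[0,0,0,0.0325,-0.0449,0,0.087],[0,0,0,0.0325,-0.0449,0,0.087],[0,0,0,0.0325,-0.0449,0,0.087],[0,0,0,0,0,0,0.087],[0,0,0,0,0,0.04,0.087],[0,0,0,0,0,0.04,0.087],[0,0,0,0,0,0,0.087]]]'
python3 - <<'E'
from h import *
rows(P(-.003,.31,.014),DOWN)
shot('top','t1.png',(120,150,460,400),2.2)
E
```

```text
time_s: 2.2
tcp_pos: [0.5241, 0.3253, 0.2431]
ee_rot: [[-0.115, -0.993, -0.012], [-0.993, 0.115, -0.009], [0.01, 0.011, -1.0]]
wrist_force: [-0.5, 0.7, 0.1]
gripper_width: 0.996
gripper_force: 0.0
tcp [0.5241 0.3253 0.2431] shift(tool) [ 0.0119 -0.0402  0.2288] turn(units) [ 0.11 -0.1   0.01]
```

View pics/t1.png

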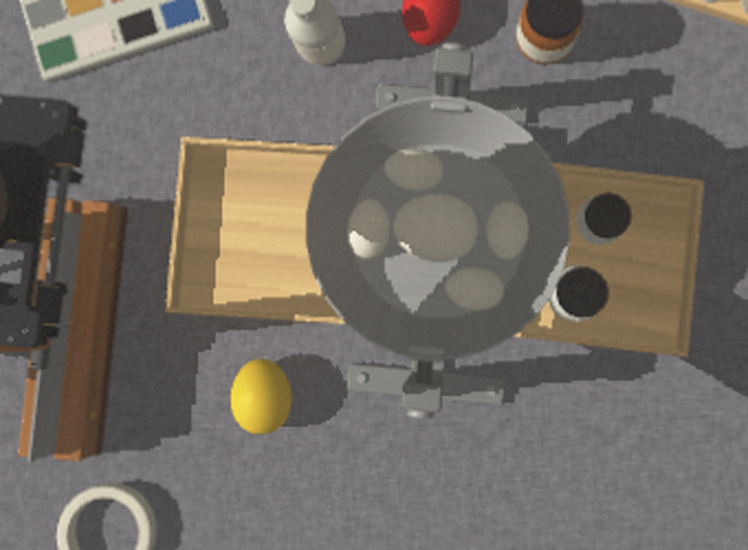

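The tray, at about (165..345,140..320) in the crop, is unmoved and the gripper is hovering out beyond it. I'll correct the position, descend, then push.

```bash
python3 -m handwheel '[[[0.1,-0.1,0,0.006,-0.02,0,0.087],[0,0,0,0.006,-0.02,0,0.087],[0,0,0,0,0,0,0.087],[0,0,0,0,0,0,0.087],[0,0,0,0,0,0.04,0.087],[0,0,0,0,0,0.04,0.087],[0,0,0,0,0,0.04,0.087],[0,0,0,0,0,0.04,0.087],[0,0,0,0,0,0.03,0.087],[0,0,0,0,0,0.02,0.087],[0,0,0,0,0,0.01,0.087],[0,0,0,0,0,0,0.087]]]'
python3 - <<'E'
from h import *
rows(P(-.003,.31,.014),DOWN)
E
```

```text
time_s: 3.45
tcp_pos: [0.568, 0.3134, 0.0303]
ee_rot: [[-0.115, -0.993, 0.011], [-0.993, 0.115, 0.008], [-0.009, -0.01, -1.0]]
wrist_force: [-0.3, 0.4, 0.3]
gripper_width: 0.999
gripper_force: 0.0
tcp [0.568  0.3134 0.0303] shift(tool) [0.0076 0.0075 0.0161] turn(units) [-0.09  0.09  0.01]
```

```bash
python3 -m handwheel '[[[-0.1,0.1,0,0.007,0.0075,0.016,0.087],[0,0,0,0.005,0,0,0.087],[0,0,0,0.008,0,0,0.087],[0,0,0,0.008,0,0,0.087],[0,0,0,0.008,0,0,0.087],[0,0,0,0.008,0,0,0.087],[0,0,0,0.008,0,0,0.087],[0,0,0,0.008,0,0,0.087],[0,0,0,0.008,0,0,0.087],[0,0,0,0.008,0,0,0.087],[0,0,0,0,0,0,0.087],[0,0,0,0,0,0,0.087]]]'
python3 - <<'E'
from h import *
rows(P(-.003,.235,.014),DOWN)
shot('top','t2.png',(120,150,460,400),2.2)
E
```

```text
time_s: 4.65
tcp_pos: [0.5517, 0.2374, 0.0142]
ee_rot: [[-0.117, -0.993, -0.002], [-0.993, 0.117, -0.002], [0.002, 0.002, -1.0]]
wrist_force: [0.9, 0.9, 0.5]
gripper_width: 1.002
gripper_force: 0.5
tcp [0.5517 0.2374 0.0142] shift(tool) [0.0051 0.     0.0002] turn(units) [ 0.02 -0.02 -0.01]
```

View pics/t2.png

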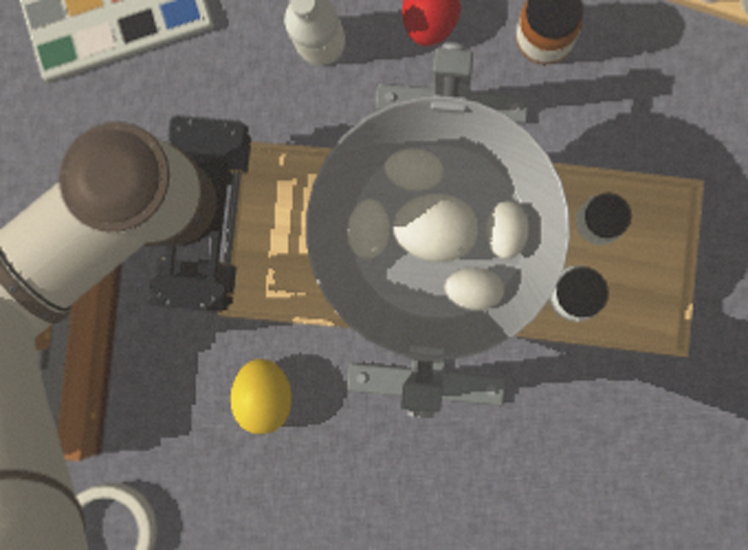

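The tray has moved in. Its near-left corner shows at about crop (217,314) and the gripper covers the rest of that edge.

Run:
```python
from h import *
for uv in((217,314),(252,142),(325,148),(335,325)):
    p=at('top',(120+uv[0]/2.2,150+uv[1]/2.2),.038)-C; print(uv,'along',round(p@a,4),'out',round(p@n,4))
```

```text
(217, 314) along -0.1012 out 0.2279
(252, 142) along 0.0865 out 0.2116
(325, 148) along 0.087 out 0.1319
(335, 325) along -0.1012 out 0.1015
```

```bash
python3 -m handwheel '[[[0,0,0,0.005,0,0,0.087],[0,0,0,0,0,0,0.087],[0,0,0,0,0,0,0.087],[0,0,0,-0.015,0,0,0.087],[0,0,0,-0.005,0,0,0.087],[0,0,0,0,0,-0.04,0.087],[0,0,0,0,0,-0.04,0.087],[0,0,0,0,0,-0.045,0.087],[0,0,0,0,0,-0.05,0.087],[0,0,0,0,0,-0.05,0.087],[0,0,0,0,0,-0.05,0.087],[0,0,0,0,0,-0.05,0.087]]]' | head -2
python3 -m handwheel '[[[0,0,-1.4,0,0,0,0.087],[0,0,-1.4,0,0,0,0.087],[0,0,-1.4,0,0,0,0.087],[0,0,-1.4,0,0,0,0.087],[0,0,-1.4,0,0,0,0.087],[0,0,-1.4,0,0,0,0.087],[0,0,-1.4,0,0,0,0.087],[0,0,-1.4,0,0,0,0.087],[0,0,-1.4,0,0,0,0.087],[0,0,-1.4,0,0,0,0.087],[0,0,-1.0,0,0,0,0.087],[0,0,0,0,0,0,0.087]]]' | head -2
cat >> h.py <<'E'
def KR(th):  # tool rot with knife held, bowl tipped th
    z=np.array([0,0,1.]); k=np.sin(th)*n+np.cos(th)*z; y=np.cos(th)*n-np.sin(th)*z
    return np.column_stack([a,-y,-k])
def KP(th,al=0,off=.057,press=0,h=.149):
    z=np.array([0,0,1.]); k=np.sin(th)*n+np.cos(th)*z; y=np.cos(th)*n-np.sin(th)*z
    return C+a*al+.18*z+off*y+(.014+h-press)*k
E
python3 - <<'E'
from h import *
import math
print(r.sense()['joints'].round(1))
rows(KP(.2),KR(.2))
for t in (0,.2,.4,.6,.8,1,1.2,1.3):print(t,KP(t).round(3))
E
```

```text
time_s: 5.9
tcp_pos: [0.5534, 0.2536, 0.3419]
time_s: 7.1
tcp_pos: [0.5538, 0.2539, 0.3393]
[ 39.8  17.5  10.2  -0.  -82.8  43.5]
tcp [0.5538 0.2539 0.3393] shift(tool) [0.0029 0.1685 0.011 ] turn(units) [-1.9   0.01 -0.  ]
0 [0.533 0.055 0.343]
0.2 [0.537 0.086 0.328]
0.4 [0.54  0.114 0.308]
0.6 [0.543 0.137 0.282]
0.8 [0.545 0.154 0.253]
1 [0.546 0.165 0.22 ]
1.2 [0.547 0.17  0.186]
1.3 [0.547 0.17  0.169]
```

```bash
python3 -m handwheel '[[[-1.3,0,0,0,0,0,0.087],[-1.3,0,0,0,0,0,0.087],[-1.3,0,0,0,0,0,0.087],[-1.3,0,0,0,0,0,0.087],[-1.3,0,0,0,0,0,0.087],[-1.3,0,0,0,0,0,0.087],[-1.3,0,0,0,0,0,0.087],[-1.3,0,0,0,0,0,0.087],[-1.3,0,0,0,0,0,0.087],[-0.7,0,0,0,0,0,0.087],[0,0,0,0,0,0,0.087],[0,0,0,0,0,0,0.087]]]' | head -4
python3 - <<'E'
from h import *
print(r.sense()['joints'].round(1))
rows(KP(1.3)+.06*n,KR(1.3))
E
```

```text
time_s: 8.3
tcp_pos: [0.5543, 0.2539, 0.3394]
ee_rot: [[0.993, -0.033, -0.112], [-0.117, -0.268, -0.956], [0.002, 0.963, -0.27]]
wrist_force: [-0.1, -1.2, -0.1]
[  52.1   43.3   10.4   36.5 -123.    31.1]
tcp [0.5543 0.2539 0.3394] shift(tool) [ 0.0021 -0.1578  0.0696] turn(units) [-0.02  0.   -0.02]
```

```bash
python3 -m handwheel '[[[0,0,0,0,-0.04,0.018,0.087],[0,0,0,0,-0.04,0.018,0.087],[0,0,0,0,-0.04,0.018,0.087],[0,0,0,0,-0.038,0.016,0.087],[0,0,0,0,0,0,0.087],[0,0,0,0,0,0,0.087]]]' | head -4
python3 - <<'E'
from h import *
print(r.sense()['joints'].round(1))
rows(KP(1.3),KR(1.3))
shot('side','s1.png');shot('top','t3.png')
E
```

```text
time_s: 8.9
tcp_pos: [0.552, 0.2294, 0.1707]
ee_rot: [[0.993, -0.034, -0.111], [-0.117, -0.269, -0.956], [0.003, 0.963, -0.271]]
wrist_force: [-0.2, -0.1, 1.3]
[  51.6   50.5    0.7   32.4 -108.8   20.9]
tcp [0.552  0.2294 0.1707] shift(tool) [0.0017 0.0143 0.0581] turn(units) [-0.03 -0.   -0.03]
```

View pics/t3.png

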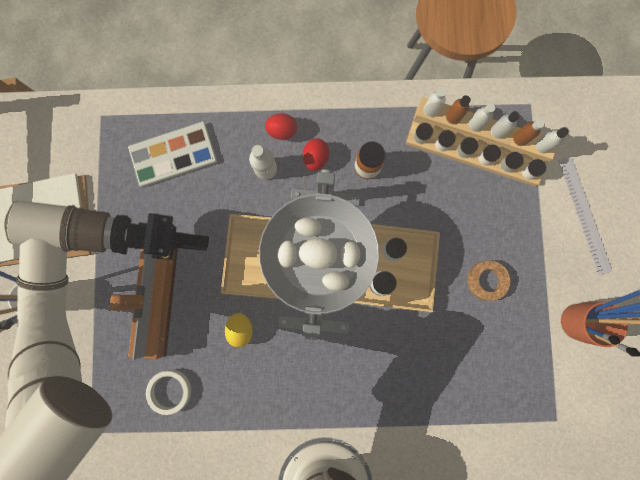

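The reach at full tilt works. The tray's outer corners are now at about (230,215) and (222,294). Next, back up, untilt and move over the knife.

```bash
python3 -m handwheel '[[[0,0,0,0,0.04,-0.018,0.087],[0,0,0,0,0.04,-0.018,0.087],[0,0,0,0,0.04,-0.018,0.087],[0,0,0,0,0.038,-0.016,0.087],[1.3,0,0,0,0,0,0.087],[1.3,0,0,0,0,0,0.087],[1.3,0,0,0,0,0,0.087],[1.3,0,0,0,0,0,0.087],[1.3,0,0,0,0,0,0.087],[1.3,0,0,0,0,0,0.087],[1.3,0,0,0,0,0,0.087],[1.3,0,0,0,0,0,0.087]]]' | head -2
python3 -m handwheel '[[[1.3,0,0,0,0,0,0.087],[0.7,0,0,0,0,0,0.087],[0,0,0.0,0,0,0,0.087],[0,0,0,0,0,0,0.087]]]' | head -2
cat >> h.py <<'E'
ka=np.array([.995,-.1,0]); kn=np.array([.1,.995,0]); KREST=np.column_stack([ka,-kn,[0,0,-1.]])
E
python3 - <<'E'
from h import *
for uv in((230,215),(222,294)):
    p=at('top',uv,.038)-C; print('along',round(p@a,4),'out',round(p@n,4))
rows([.438,.393,.30],KREST)
E
```

```text
time_s: 10.2
tcp_pos: [0.5542, 0.2538, 0.3442]
time_s: 10.6
tcp_pos: [0.5541, 0.253, 0.3423]
along 0.0844 out 0.2223
along -0.1034 out 0.2196
tcp [0.5541 0.253  0.3423] shift(tool) [-0.1318 -0.1254  0.042 ] turn(units) [-0.02 -0.03 -0.16]
```

```bash
python3 -m handwheel '[[[0,0,-0.16,-0.0264,-0.0251,0,0.087],[0,0,0,-0.0264,-0.0251,0,0.087],[0,0,0,-0.0264,-0.0251,0,0.087],[0,0,0,-0.0264,-0.0251,0,0.087],[0,0,0,-0.0264,-0.0251,0,0.087],[0,0,0,0,0,0.02,0.087],[0,0,0,0,0,0.022,0.087],[0,0,0,0,0,0,0.087],[0,0,0,0,0,0,0.087]]]' | head -2
python3 - <<'E'
from h import *
rows([.438,.393,.163],KREST)
shot('side','s2.png',(200,280,440,460),3.2)
K=[.438,.393]
for z in(.163,.229):
    print(proj('side',K+[z]).round(1),proj('top',K+[z]).round(1))
E
```

```text
time_s: 11.5
tcp_pos: [0.4359, 0.3926, 0.2977]
tcp [0.4359 0.3926 0.2977] shift(tool) [ 0.002  -0.0009  0.1347] turn(units) [ 0.02 -0.01  0.01]
[312.1 368.4] [129.7 301.4]
[311.9 350.1] [115.3 301.8]
```

View pics/s2.png

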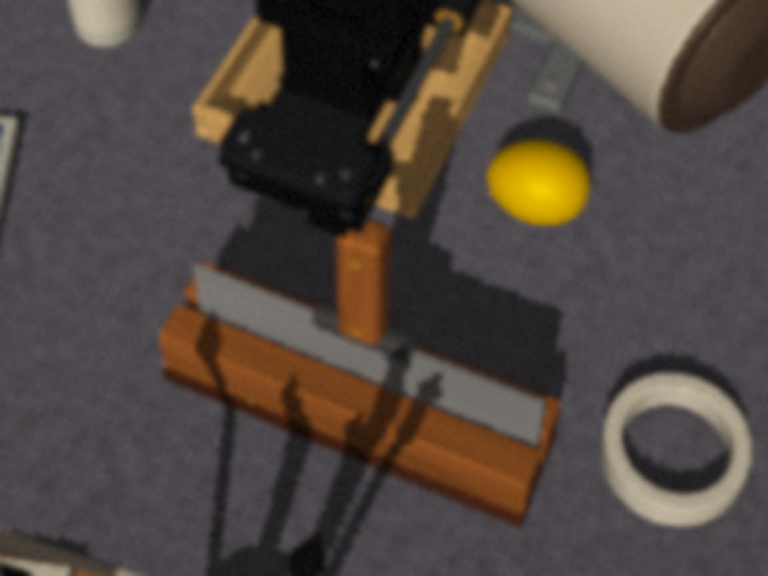

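The handle runs from its top at crop (365,228) down to (362,338) and is right under the gripper. Descend and close.

```bash
python3 -m handwheel '[[[0,0,0,0,0,0.025,0.087],[0,0,0,0,0,0.025,0.087],[0,0,0,0,0,0.025,0.087],[0,0,0,0,0,0.025,0.087],[0,0,0,0,0,0.025,0.087],[0,0,0,0,0,0.010,0.087],[0,0,0,0,0,0,0.087],[0,0,0,0,0,0,0.087],[0,0,0,0,0,0,0.01],[0,0,0,0,0,0,0.01],[0,0,0,0,0,0,0.01],[0,0,0,0,0,0,0.01]]]'
python3 -m handwheel '[[[0,0,0,0,0,0,0.01],[0,0,0,0,0,0,0.01],[0,0,0,0,0,0,0.01],[0,0,0,0,0,0,0.01]]]'
python3 - <<'E'
from h import *
rows(KP(0,0,.057,-.08),KR(0))
E
```

```text
time_s: 12.75
tcp_pos: [0.4359, 0.3921, 0.1631]
ee_rot: [[0.995, -0.1, 0.0], [-0.1, -0.995, 0.001], [0.0, -0.001, -1.0]]
wrist_force: [0.3, 0.4, -0.8]
gripper_width: 0.727
gripper_force: 0.0
time_s: 13.15
tcp_pos: [0.4358, 0.392, 0.1625]
ee_rot: [[0.995, -0.1, -0.0], [-0.1, -0.995, -0.0], [-0.0, 0.0, -1.0]]
wrist_force: [-0.5, -0.1, -0.2]
gripper_width: 0.358
gripper_force: 0.0
tcp [0.4358 0.392  0.1625] shift(tool) [ 0.1308  0.3253 -0.2604] turn(units) [0.   0.   0.15]
```

```bash
python3 -m handwheel '[[[0,0,0,0,0,0,0.01],[0,0,0,0,0,0,0.01],[0,0,0,0,0,0,0.01],[0,0,0,0,0,0,0.01],[0,0,0,0,0,-0.01,0.01],[0,0,0,0,0,-0.02,0.01],[0,0,0,0,0,-0.03,0.01],[0,0,0,0,0,-0.04,0.01],[0,0,0,0,0,-0.04,0.01],[0,0,0,0,0,-0.04,0.01],[0,0,0,0,0,-0.04,0.01],[0,0,0,0,0,-0.04,0.01]]]'
python3 -m handwheel '[[[0,0,0.15,0.013,0.0325,0,0.01],[0,0,0,0.013,0.0325,0,0.01],[0,0,0,0.013,0.0325,0,0.01],[0,0,0,0.013,0.0325,0,0.01],[0,0,0,0.013,0.0325,0,0.01],[0,0,0,0.013,0.0325,0,0.01],[0,0,0,0.013,0.0325,0,0.01],[0,0,0,0.013,0.0325,0,0.01],[0,0,0,0.013,0.0325,0,0.01],[0,0,0,0.013,0.0325,0,0.01],[0,0,0,0,0,0,0.01],[0,0,0,0,0,0,0.01]]]'
python3 - <<'E'
from h import *
rows(KP(0,0,.057,-.08),KR(0))
shot('side','s3.png',(200,80,460,280),3)
shot('top','t4.png')
E
```

```text
time_s: 14.35
tcp_pos: [0.4352, 0.3911, 0.4246]
ee_rot: [[0.995, -0.1, -0.001], [-0.1, -0.995, -0.001], [-0.001, 0.001, -1.0]]
wrist_force: [0.9, 0.1, -2.0]
gripper_width: 0.274
gripper_force: 30.0
time_s: 15.55
tcp_pos: [0.5275, 0.0534, 0.4226]
ee_rot: [[0.993, -0.118, -0.001], [-0.118, -0.993, 0.0], [-0.001, 0.0, -1.0]]
wrist_force: [-0.0, 0.4, -2.7]
gripper_width: 0.273
gripper_force: 30.0
tcp [0.5275 0.0534 0.4226] shift(tool) [ 0.0056 -0.0025 -0.0004] turn(units) [ 0.    0.01 -0.01]
```

View pics/s3.png

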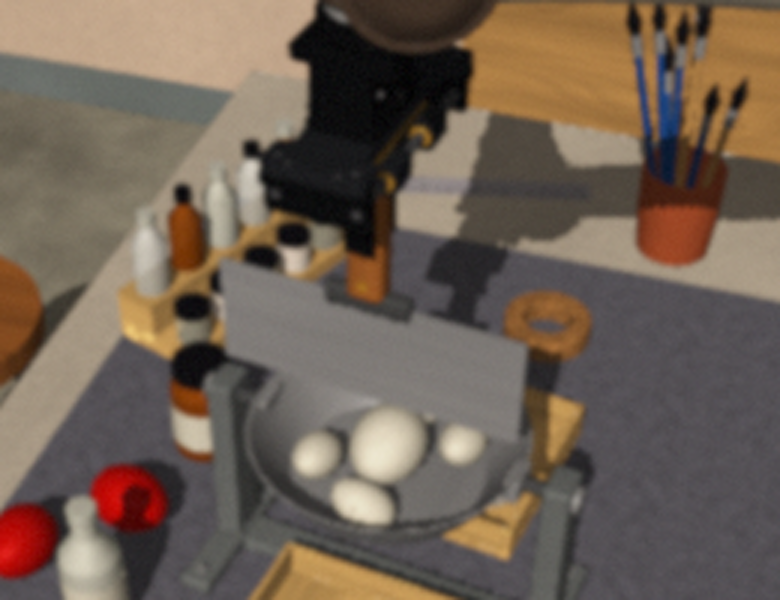

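The knife hangs above the bowl with its edge corners at about crop (228,345) and (520,438), and all eggs are still in place. Checking the edge's position:

Run:
```python
from h import *
for uv in((228,345),(520,438)):
    p=at('side',(200+uv[0]/3,80+uv[1]/3),.274)-C; print('along',round(p@a,4),'out',round(p@n,4))
s=r.sense();t=np.array(s['tcp_pos'])-C;print(t@a,t@n)
# where do z assumptions matter
for z in(.264,.284): print([ (lambda p:(round(p@a,3),round(p@n,3)))(at('side',(200+u/3,80+v/3),z)-C) for u,v in((228,345),(520,438))])
```

```text
along 0.1203 out 0.0455
along -0.1333 out 0.05
-0.005789133649533143 0.05566993876698463
[(np.float64(0.127), np.float64(0.035)), (np.float64(-0.13), np.float64(0.04))]
[(np.float64(0.114), np.float64(0.056)), (np.float64(-0.136), np.float64(0.061))]
```

```bash
python3 -m handwheel '[[[0,0,0,0.006,-0.002,0.015,0.01],[0,0,0,0,0,0.015,0.01],[0,0,0,0,0,0.015,0.01],[0,0,0,0,0,0.015,0.01],[0,0,0,0,0,0.01,0.01],[0,0,0,0,0,0,0.01],[0,0,0,0,0,0,0.01]]]'
python3 -m handwheel '[[[0,0,0,0,0,0.003,0.01],[0,0,0,0,0,0.002,0.01],[0,0,0,0,0,0,0.01]]]'
python3 -m handwheel '[[[0,0,0,0,0,0.003,0.01],[0,0,0,0,0,0.002,0.01],[0,0,0,0,0,0,0.01]]]'
```

```text
time_s: 16.35
tcp_pos: [0.5343, 0.056, 0.3532]
ee_rot: [[0.993, -0.115, 0.001], [-0.115, -0.993, -0.0], [0.001, 0.0, -1.0]]
wrist_force: [-0.1, -0.2, -1.8]
gripper_width: 0.271
gripper_force: 30.0
time_s: 16.65
tcp_pos: [0.534, 0.0555, 0.3475]
ee_rot: [[0.993, -0.116, -0.0], [-0.116, -0.993, 0.0], [-0.0, -0.0, -1.0]]
wrist_force: [0.6, -0.2, -2.6]
gripper_width: 0.273
gripper_force: 30.0
time_s: 16.95
tcp_pos: [0.5339, 0.0555, 0.3422]
ee_rot: [[0.993, -0.116, -0.001], [-0.116, -0.993, -0.0], [-0.001, 0.0, -1.0]]
wrist_force: [0.2, 0.2, -2.2]
gripper_width: 0.272
gripper_force: 30.0
```

```bash
for i in 1 2 3; do python3 -m handwheel '[[[0,0,0,0,0,0.002,0.01],[0,0,0,0,0,0.001,0.01],[0,0,0,0,0,0,0.01]]]' | grep -E "tcp_pos|force"; done
python3 - <<'E'
from h import *
shot('side','s4.png',(240,140,440,290),4)
E
```

```text
tcp_pos: [0.5341, 0.0556, 0.3395]
wrist_force: [0.4, 0.4, -2.9]
gripper_force: 30.0
tcp_pos: [0.5341, 0.0556, 0.3364]
wrist_force: [0.0, -0.1, -2.6]
gripper_force: 30.0
tcp_pos: [0.5341, 0.0556, 0.3334]
wrist_force: [-0.1, 0.6, -1.6]
gripper_force: 30.0
```

View pics/s4.png

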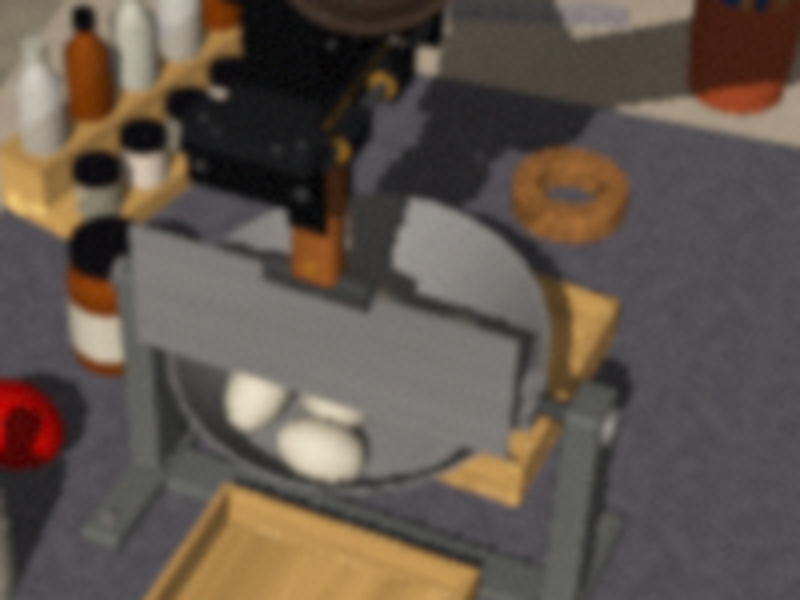

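The blade lies across the mouth in front of the goose, with 3 small eggs visible below it in the crop. The bowl has just begun to tip, so contact came at TCP z of about 0.338. Now tip in steps.

Run:
```python
from h import *
for t in(.2,):rows(KP(t,0,.057,0,.1445),KR(t))
d=.1
for t in (.2,):
    print((KR(t).T@(KP(t+d,h=.1445)-KP(t,h=.1445))).round(4),(KR(t+d).T@(KP(t+d,h=.1445)-KP(t,h=.1445))).round(4))
```

```text
tcp [0.534  0.0555 0.3334] shift(tool) [-0.0006 -0.03    0.0094] turn(units) [-1.91  0.    0.  ]
[ 0.     -0.0155  0.0065] [ 0.     -0.0161  0.0049]
```

```bash
python3 -m handwheel '[[[-0.48,0,0,0,-0.0075,0.0024,0.01],[-0.48,0,0,0,-0.0075,0.0024,0.01],[-0.48,0,0,0,-0.0075,0.0024,0.01],[-0.48,0,0,0,-0.0075,0.0024,0.01],[0,0,0,0,0,0,0.01]]]' | grep -E "tcp_pos|force"
python3 - <<'E'
from h import *
rows(KP(.2,0,.057,0,.1445),KR(.2));rows(KP(.5,0,.057,0,.1445),KR(.5))
E
python3 -m handwheel '[[[-0.48,0,0,0,-0.0079,0.0029,0.01],[-0.48,0,0,0,-0.0079,0.0029,0.01],[-0.48,0,0,0,-0.0079,0.0029,0.01],[-0.48,0,0,0,-0.0079,0.0029,0.01],[-0.48,0,0,0,-0.0079,0.0029,0.01],[-0.48,0,0,0,-0.0079,0.0029,0.01],[0,0,0,0,0,0,0.01]]]' | grep -E "tcp_pos|force"
python3 - <<'E'
from h import *
rows(KP(.5,0,.057,0,.1445),KR(.5))
shot('side','s5.png',(220,120,440,330),3)
E
```

```text
tcp_pos: [0.5375, 0.0857, 0.3206]
wrist_force: [1.2, 0.6, -1.2]
gripper_force: 30.0
tcp [0.5375 0.0857 0.3206] shift(tool) [-0.0006  0.0011 -0.0033] turn(units) [0.03 0.01 0.03]
tcp [0.5375 0.0857 0.3206] shift(tool) [-0.0004 -0.0432  0.0205] turn(units) [-2.84  0.    0.03]
tcp_pos: [0.5422, 0.1244, 0.2884]
wrist_force: [0.6, 0.7, -0.1]
gripper_force: 30.0
tcp [0.5422 0.1244 0.2884] shift(tool) [-0.0007  0.0023 -0.0026] turn(units) [0.05 0.01 0.03]
```

View pics/s5.png

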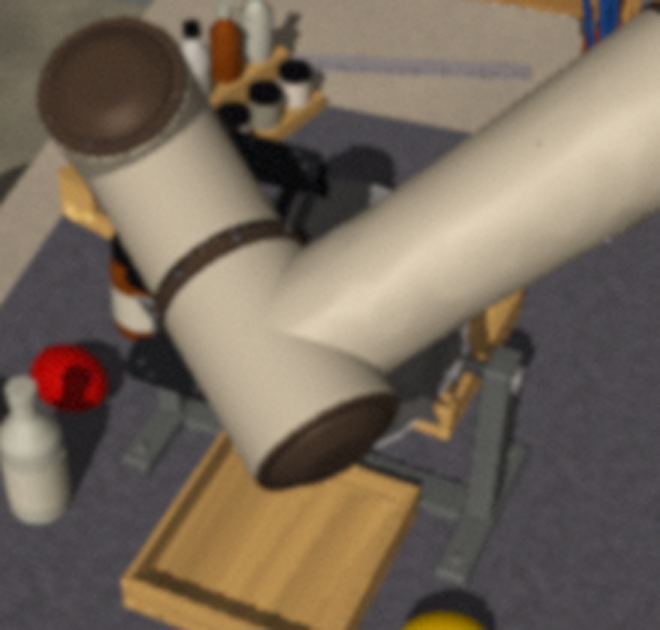

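```bash
python3 -m handwheel '[[[-0.48,0,0,0,-0.0076,0.0028,0.01],[-0.48,0,0,0,-0.0076,0.0028,0.01],[-0.48,0,0,0,-0.0076,0.0028,0.01],[-0.48,0,0,0,-0.0076,0.0028,0.01],[-0.48,0,0,0,-0.0076,0.0028,0.01],[-0.48,0,0,0,-0.0076,0.0028,0.01],[-0.48,0,0,0,-0.0076,0.0028,0.01],[-0.48,0,0,0,-0.0076,0.0028,0.01],[0,0,0,0,0,0,0.01]]]' | grep -E "tcp_pos|force"
python3 - <<'E'
from h import *
rows(KP(.9,0,.057,0,.1445),KR(.9))
a=shot('top','t5.png');shot('side','s6.png')
# compare with t0
E
```

```text
tcp_pos: [0.5457, 0.1573, 0.2315]
wrist_force: [-0.1, 3.2, -2.1]
gripper_force: 30.0
tcp [0.5457 0.1573 0.2315] shift(tool) [-0.0004  0.002  -0.0013] turn(units) [0.1  0.   0.03]
```

View pics/t5.png

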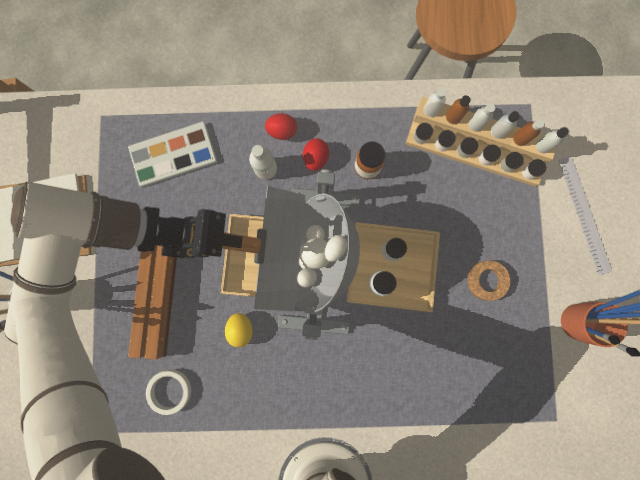

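The bowl is tipped to about 0.85 rad with the blade across it. The goose at (312,255) and the small eggs at (335,248), (309,277) and (316,232) are behind the blade. Continuing slowly past 1.1.

```bash
python3 -m handwheel '[[[-0.29,0,0,0,-0.0045,0.0016,0.01],[-0.29,0,0,0,-0.0045,0.0016,0.01],[-0.29,0,0,0,-0.0045,0.0016,0.01],[-0.29,0,0,0,-0.0045,0.0016,0.01],[-0.29,0,0,0,-0.0045,0.0016,0.01],[-0.29,0,0,0,-0.0045,0.0016,0.01],[-0.29,0,0,0,-0.0045,0.0016,0.01],[0,0,0,0,0,0,0.01]]]' | grep -E "tcp_pos|force"
python3 - <<'E'
from h import *
rows(KP(1.1,0,.057,0,.1445),KR(1.1));shot('top','t6.png')
E
python3 -m handwheel '[[[-0.29,0,0,0,-0.0046,0.0017,0.01],[0,0,0,0,0,0,0.01],[-0.29,0,0,0,-0.0046,0.0017,0.01],[0,0,0,0,0,0,0.01],[-0.29,0,0,0,-0.0046,0.0017,0.01],[0,0,0,0,0,0,0.01],[-0.29,0,0,0,-0.0046,0.0017,0.01],[0,0,0,0,0,0,0.01],[-0.29,0,0,0,-0.0046,0.0017,0.01],[0,0,0,0,0,0,0.01],[0,0,0,0,0,0,0.01],[0,0,0,0,0,0,0.01]]]' | grep -E "tcp_pos|force"
python3 - <<'E'
from h import *
rows(KP(1.25,0,.057,0,.1445),KR(1.25))
t=shot('top','t7.png')
x0,x1,y0,y1=180,450,190,320
L=[cv2.imread('pics/raw_%s.png'%k)[y0:y1,x0:x1] for k in('t6','t7')]
cv2.imwrite('pics/m.png',cv2.resize(np.vstack(L),None,fx=2.3,fy=2.3,interpolation=cv2.INTER_CUBIC))
E
```

```text
tcp_pos: [0.5469, 0.1649, 0.2001]
wrist_force: [0.1, 6.6, -3.1]
gripper_force: 30.0
tcp [0.5469 0.1649 0.2001] shift(tool) [-0.0007  0.0011 -0.0001] turn(units) [ 0.18 -0.02  0.02]
tcp_pos: [0.5474, 0.1657, 0.1769]
wrist_force: [0.1, 5.8, -2.4]
gripper_force: 30.0
tcp [0.5474 0.1657 0.1769] shift(tool) [-0.001  -0.001   0.0002] turn(units) [ 0.18 -0.02 -0.  ]
```

View pics/m.png

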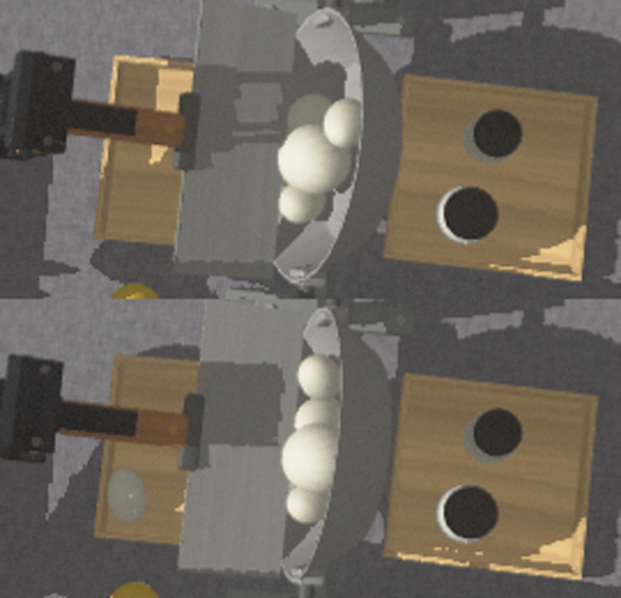

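One egg is out in the tray, at crop (127,495). The goose and three small eggs still sit behind the blade. Tip a little further and hold. From here I'll count low-saturation pixels on the wood by code.

```bash
python3 -m handwheel '[[[-0.3,0,0,0,-0.0044,0.0017,0.01],[0,0,0,0,0,0,0.01],[-0.3,0,0,0,-0.0044,0.0017,0.01],[0,0,0,0,0,0,0.01],[-0.3,0,0,0,-0.0044,0.0017,0.01],[0,0,0,0,0,0,0.01],[-0.2,0,0,0,-0.003,0.0012,0.01],[0,0,0,0,0,0,0.01],[0,0,0,0,0,0,0.01],[0,0,0,0,0,0,0.01],[0,0,0,0,0,0,0.01],[0,0,0,0,0,0,0.01]]]' | grep -E "time|tcp_pos|force"
cat >> h.py <<'E'
def blobs(img,x0,x1,y0,y1,vmin=95,smax=45,amin=40):
    h=cv2.cvtColor(img,cv2.COLOR_RGB2HSV); m=((h[...,1]<smax)&(h[...,2]>vmin)).astype(np.uint8); m[:y0]=0;m[y1:]=0;m[:,:x0]=0;m[:,x1:]=0
    k,l,s,c=cv2.connectedComponentsWithStats(m)
    for i in range(1,k):
        if s[i,4]>=amin: print('blob',c[i].round(0),'box',s[i,:4],'area',s[i,4],'V',int(h[...,2][l==i].mean()))
E
python3 - <<'E'
from h import *
rows(KP(1.35,0,.057,0,.1445),KR(1.35))
t=cams.capture('top');cv2.imwrite('pics/raw_t8.png',t[:,:,::-1])
print('tray');blobs(t,226,262,215,296)
print('bowl bright');blobs(t,255,345,185,330,190,45,30)
t7=cv2.imread('pics/raw_t7.png')[:,:,::-1];print('t7');blobs(t7,226,262,215,296);blobs(t7,255,345,185,330,190,45,30)
E
```

```text
time_s: 23.45
tcp_pos: [0.548, 0.1658, 0.1598]
wrist_force: [0.5, 13.8, -3.8]
gripper_force: 30.0
tcp [0.548  0.1658 0.1598] shift(tool) [-0.0017 -0.0004  0.0015] turn(units) [ 0.29 -0.06 -0.02]
tray
blob [235. 275.] box [227 264  17  23] area 296 V 182
bowl bright
blob [316. 223.] box [311 216  10  16] area 125 V 220
blob [312. 260.] box [303 235  18  51] area 570 V 224
t7
blob [227. 223.] box [226 215   4  21] area 50 V 124
blob [235. 275.] box [227 264  17  22] area 291 V 127
blob [260. 285.] box [259 268   3  28] area 54 V 130
blob [314. 223.] box [309 216  11  16] area 128 V 220
blob [312. 260.] box [302 234  21  52] area 620 V 223
```

Run:
```python
from h import *
z=np.array([0,0,1.])
def B(th,al,y,zz):
    k=np.sin(th)*n+np.cos(th)*z; yy=np.cos(th)*n-np.sin(th)*z
    return C+a*al+.18*z+y*yy+(.014+zz)*k
for th in(1.23,1.35):
    for al in(.058,):
        for y in(.02,.037,.077,-.0):
            print(th,y,[proj('top',B(th,al,y,q)).round(0).tolist() for q in(-.029,-.015,0,.02)])
    print('edge',[proj('top',B(th,al,.057,0)).round(0).tolist() for al in(-.125,0,.125)],'upper rim',proj('top',B(th,0,-.122,0)).round(0))
s=r.sense();R=np.array(s['ee_rot']);e=np.array(s['tcp_pos'])+.1445*R[:,2]
print('edge est',proj('top',e).round(0),e.round(3), (e-C)@n)
for i in (-.125,.125): print(proj('top',e+i*R[:,0]).round(0))
t=cv2.imread('pics/raw_t8.png'); c=cv2.resize(t[195:315,220:360],None,fx=5,fy=5,interpolation=cv2.INTER_CUBIC); c=np.clip(c.astype(float)*1.2,0,255)
i=cams.capture('side'); cv2.imwrite('pics/raw_s8.png',i[:,:,::-1]); i=cv2.resize(i[130:330,240:440,::-1],None,fx=3,fy=3)
h=max(c.shape[0],i.shape[0]); o=np.zeros((600,800,3)); 
c=cv2.resize(c.astype(np.uint8),(420,360)); i=cv2.resize(i,(380,380)); o[:360,:420]=c;o[:380,420:]=i
cv2.imwrite('pics/m2.png',o[:380])
```

```text
1.23 0.02 [[325.0, 227.0], [319.0, 226.0], [312.0, 225.0], [303.0, 224.0]]
1.23 0.037 [[322.0, 228.0], [316.0, 227.0], [310.0, 226.0], [301.0, 225.0]]
1.23 0.077 [[317.0, 230.0], [311.0, 229.0], [304.0, 228.0], [295.0, 227.0]]
1.23 -0.0 [[328.0, 226.0], [322.0, 225.0], [315.0, 224.0], [306.0, 223.0]]
edge [[299.0, 312.0], [304.0, 254.0], [310.0, 197.0]] upper rim [334. 248.]
1.35 0.02 [[326.0, 227.0], [320.0, 226.0], [313.0, 225.0], [304.0, 224.0]]
1.35 0.037 [[325.0, 228.0], [318.0, 227.0], [311.0, 226.0], [302.0, 225.0]]
1.35 0.077 [[321.0, 230.0], [315.0, 230.0], [308.0, 229.0], [299.0, 228.0]]
1.35 -0.0 [[329.0, 226.0], [322.0, 225.0], [315.0, 224.0], [305.0, 223.0]]
edge [[302.0, 312.0], [307.0, 254.0], [313.0, 198.0]] upper rim [326. 247.]
edge est [307. 253.] [0.532 0.025 0.133] 0.02656731295394884
[302. 311.]
[312. 196.][ WARN:0@0.641] global loadsave.cpp:1063 imwrite_ Unsupported depth image for selected encoder is fallbacked to CV_8U.
```

```bash
cat > cnt.py <<'E'
from h import *
import sys
s=r.sense();R=np.array(s['ee_rot']);print(s['time_s'],'tilt',round(float(np.arctan2(-R[:,2]@n,-R[2,2])),3),'F',s['wrist_force'].round(1))
t=cams.capture('top');cv2.imwrite('pics/raw_%s.png'%sys.argv[1],t[:,:,::-1])
print('tray');blobs(t,226,262,215,296,100,45,60)
print('bowl bright');blobs(t,262,345,185,330,190,45,30)
E
python3 -m handwheel '[[[0.48,0,0,0,0.0077,-0.0028,0.01],[0.48,0,0,0,0.0077,-0.0028,0.01],[0.48,0,0,0,0.0077,-0.0028,0.01],[0.48,0,0,0,0.0077,-0.0028,0.01],[0.48,0,0,0,0.0077,-0.0028,0.01],[0.48,0,0,0,0.0077,-0.0028,0.01],[0.48,0,0,0,0.0077,-0.0028,0.01],[0,0,0,0,0,0,0.01],[0,0,0,0,0,0,0.01]]]' | grep -E "tcp_pos|force"
python3 cnt.py t9
python3 -m handwheel '[[[-0.48,0,0,0,-0.0077,0.0028,0.01],[-0.48,0,0,0,-0.0077,0.0028,0.01],[-0.48,0,0,0,-0.0077,0.0028,0.01],[-0.48,0,0,0,-0.0077,0.0028,0.01],[-0.48,0,0,0,-0.0077,0.0028,0.01],[0,0,0,0,0,0,0.01],[0,0,0,0,0,0,0.01],[0,0,0,0,0,0,0.01],[0,0,0,0,0,0,0.01]]]' | grep -E "tcp_pos|force"
python3 cnt.py t10
```

```text
tcp_pos: [0.5473, 0.1637, 0.2188]
wrist_force: [1.0, 4.3, -0.2]
gripper_force: 30.0
24.45 tilt 1.032 F [ 1.   4.3 -0.2]
tray
blob [259. 281.] box [254 263   8  33] area 169 V 111
blob [235. 275.] box [227 264  17  23] area 296 V 170
bowl bright
blob [309. 264.] box [299 247  23  39] area 536 V 224
tcp_pos: [0.5473, 0.1678, 0.1758]
wrist_force: [-0.3, 6.3, -2.7]
gripper_force: 30.0
25.4 tilt 1.284 F [-0.3  6.3 -2.7]
tray
blob [235. 275.] box [227 264  17  23] area 292 V 137
blob [260. 283.] box [258 265   4  31] area 82 V 131
bowl bright
blob [314. 224.] box [309 216  11  17] area 128 V 220
blob [312. 260.] box [302 235  21  51] area 626 V 223
```

The side eggs are probably jammed between the blade edge and the sloping wall, because the gap is only about 35 mm that far off-centre. Backing off a little and setting the blade about 12 mm nearer the bowl's centre should widen it for them, and still not for the 64 mm goose.

```bash
python3 -m handwheel '[[[0.48,0,0,0,0.0077,-0.0028,0.01],[0.48,0,0,0,0.0077,-0.0028,0.01],[0.48,0,0,0,0.0077,-0.0028,0.01],[0.48,0,0,0,0.0077,-0.0028,0.01],[0.48,0,0,0,0.0077,-0.0028,0.01],[0.48,0,0,0,0.0077,-0.0028,0.01],[0.48,0,0,0,0.0077,-0.0028,0.01],[0,0,0,0,0.004,0,0.01],[0,0,0,0,0.004,0,0.01],[0,0,0,0,0.004,0,0.01],[0,0,0,0,0,0,0.01]]]' | grep -E "tcp_pos|force"
python3 cnt.py t11
python3 -m handwheel '[[[-0.48,0,0,0,-0.0077,0.0022,0.01],[-0.48,0,0,0,-0.0077,0.0022,0.01],[-0.48,0,0,0,-0.0077,0.0022,0.01],[-0.48,0,0,0,-0.0077,0.0022,0.01],[-0.48,0,0,0,-0.0077,0.0022,0.01],[-0.48,0,0,0,-0.0077,0.0022,0.01],[0,0,0,0,0,0,0.01],[0,0,0,0,0,0,0.01],[0,0,0,0,0,0,0.01]]]' | grep -E "tcp_pos|force"
python3 cnt.py t12
```

```text
tcp_pos: [0.546, 0.156, 0.2429]
wrist_force: [0.8, 7.2, -0.3]
gripper_force: 30.0
26.55 tilt 0.927 F [ 0.8  7.2 -0.3]
tray
blob [235. 275.] box [227 264  17  23] area 296 V 183
bowl bright
blob [309. 259.] box [299 250  22  21] area 346 V 226
tcp_pos: [0.5473, 0.1675, 0.1945]
wrist_force: [0.6, 9.2, -3.2]
gripper_force: 30.0
27.5 tilt 1.229 F [ 0.6  9.2 -3.2]
tray
blob [244. 230.] box [237 222  16  16] area 209 V 128
blob [235. 275.] box [227 264  17  23] area 294 V 126
blob [259. 282.] box [256 264   6  32] area 137 V 125
bowl bright
blob [312. 255.] box [302 235  22  37] area 508 V 224
```

```bash
python3 -m handwheel '[[[-0.48,0,0,0,-0.0077,0.0022,0.01],[-0.3,0,0,0,-0.005,0.0015,0.01],[0,0,0,0,0,0,0.01],[0,0,0,0,0,0,0.01],[0,0,0,0,0,0,0.01],[0,0,0,0,0,0,0.01]]]' | grep -E "tcp_pos|force"
python3 cnt.py t13
python3 -m handwheel '[[[0.48,0,0,0,0.0077,-0.0022,0.01],[0.48,0,0,0,0.0077,-0.0022,0.01],[0.48,0,0,0,0.0077,-0.0022,0.01],[0.48,0,0,0,0.0077,-0.0022,0.01],[0.48,0,0,0,0.0077,-0.0022,0.01],[0.48,0,0,0,0.0077,-0.0022,0.01],[0.48,0,0,0,0.0077,-0.0022,0.01],[0,0,0,0,0,0,0.01]]]' | grep -E "tcp_pos|force"
python3 cnt.py t14
python3 - <<'E'
import cv2,numpy as np
L=[cv2.resize(cv2.imread('pics/raw_%s.png'%k)[190:325,215:350],(400,400),interpolation=cv2.INTER_CUBIC) for k in('t13','t14')]
cv2.imwrite('pics/m3.png',np.hstack(L))
E
```

```text
tcp_pos: [0.5475, 0.1681, 0.1812]
wrist_force: [-0.7, 10.3, -4.8]
gripper_force: 30.0
28.15 tilt 1.309 F [-0.7 10.3 -4.8]
tray
blob [240. 231.] box [232 223  18  15] area 196 V 128
blob [247. 258.] box [238 253  20  12] area 179 V 136
blob [235. 275.] box [227 264  17  23] area 293 V 144
blob [260. 282.] box [257 264   5  32] area 104 V 133
bowl bright
blob [313. 255.] box [303 241  21  31] area 481 V 225
tcp_pos: [0.5468, 0.1603, 0.2406]
wrist_force: [0.7, 7.8, 0.5]
gripper_force: 30.0
29.0 tilt 0.956 F [0.7 7.8 0.5]
tray
blob [240. 229.] box [232 223  18  13] area 149 V 181
blob [240. 268.] box [227 251  29  36] area 541 V 187
bowl bright
blob [308. 259.] box [298 250  22  21] area 357 V 226
```

```bash
python3 -m handwheel '[[[-0.48,0,0,0,-0.0077,0.0022,0.01],[-0.48,0,0,0,-0.0077,0.0022,0.01],[-0.48,0,0,0,-0.0077,0.0022,0.01],[-0.48,0,0,0,-0.0077,0.0022,0.01],[-0.48,0,0,0,-0.0077,0.0022,0.01],[-0.48,0,0,0,-0.0077,0.0022,0.01],[-0.48,0,0,0,-0.0077,0.0022,0.01],[0,0,0,0,0,0,0.01],[0,0,0,0,0,0,0.01],[0,0,0,0,0,0,0.01],[0,0,0,0,0,0,0.01]]]' | grep -E "tcp_pos|force"
python3 cnt.py t15
python3 - <<'E'
import cv2,numpy as np
t0=cv2.imread('pics/raw_t0.png').astype(int)
for p in((318,252),(308,227),(337,280),(280,252),(360,270),(320,300),(275,230)): print(p,t0[p[1],p[0],::-1])
t=cv2.imread('pics/raw_t15.png').astype(int)
for y in range(228,290,6): print(y,[tuple(t[y,x,::-1]) for x in range(296,336,5)])
E
```

```text
tcp_pos: [0.5477, 0.1706, 0.1819]
wrist_force: [0.5, 9.2, -4.2]
gripper_force: 30.0
30.15 tilt 1.312 F [ 0.5  9.2 -4.2]
tray
blob [240. 231.] box [232 223  18  15] area 201 V 127
blob [240. 268.] box [227 253  30  34] area 513 V 152
blob [259. 282.] box [256 265   6  31] area 140 V 133
bowl bright
blob [312. 256.] box [302 241  21  31] area 484 V 225
(318, 252) [219 215 194]
(308, 227) [196 191 169]
(337, 280) [188 185 163]
(280, 252) [237 234 217]
(360, 270) [163 160 155]
(320, 300) [107 105 100]
(275, 230) [90 86 82]
228 [(np.int64(135), np.int64(132), np.int64(127)), (np.int64(132), np.int64(130), np.int64(125)), (np.int64(136), np.int64(133), np.int64(130)), (np.int64(94), np.int64(95), np.int64(89)), (np.int64(96), np.int64(93), np.int64(89)), (np.int64(95), np.int64(95), np.int64(91)), (np.int64(129), np.int64(126), np.int64(121)), (np.int64(141), np.int64(139), np.int64(136))]
234 [(np.int64(132), np.int64(130), np.int64(126)), (np.int64(133), np.int64(131), np.int64(126)), (np.int64(136), np.int64(135), np.int64(128)), (np.int64(91), np.int64(90), np.int64(87)), (np.int64(95)
[... 2827 characters left out ...]
4(133), np.int64(127)), (np.int64(137), np.int64(135), np.int64(130)), (np.int64(96), np.int64(95), np.int64(91)), (np.int64(95), np.int64(94), np.int64(89)), (np.int64(94), np.int64(91), np.int64(89)), (np.int64(96), np.int64(93), np.int64(89)), (np.int64(91), np.int64(88), np.int64(84)), (np.int64(93), np.int64(93), np.int64(87))]
288 [(np.int64(135), np.int64(135), np.int64(128)), (np.int64(135), np.int64(132), np.int64(127)), (np.int64(90), np.int64(90), np.int64(86)), (np.int64(90), np.int64(89), np.int64(85)), (np.int64(90), np.int64(90), np.int64(85)), (np.int64(151), np.int64(148), np.int64(143)), (np.int64(89), np.int64(89), np.int64(86)), (np.int64(88), np.int64(87), np.int64(85))]
```

In the bowl only the goose is now visible behind the blade, with at least three eggs in the tray. Swinging back, with the knife guarding.

```bash
for i in 1 2; do python3 -m handwheel '[[[0.48,0,0,0,0.0077,-0.0022,0.01],[0.48,0,0,0,0.0077,-0.0022,0.01],[0.48,0,0,0,0.0077,-0.0022,0.01],[0.48,0,0,0,0.0077,-0.0022,0.01],[0.48,0,0,0,0.0077,-0.0022,0.01],[0.48,0,0,0,0.0077,-0.0022,0.01],[0.48,0,0,0,0.0077,-0.0022,0.01],[0.48,0,0,0,0.0077,-0.0022,0.01],[0.48,0,0,0,0.0077,-0.0022,0.01],[0.48,0,0,0,0.0077,-0.0022,0.01],[0.48,0,0,0,0.0077,-0.0022,0.01],[0.48,0,0,0,0.0077,-0.0022,0.01]]]' | grep -E "tcp_pos|force"
python3 - <<'E'
from h import *
rows(KP(.65,off=.047,h=.1445),KR(.65));rows(KP(.05,off=.047,h=.1445),KR(.05))
E
done
```

```text
tcp_pos: [0.5442, 0.1448, 0.2762]
wrist_force: [0.4, 2.8, 0.5]
gripper_force: 30.0
tcp [0.5442 0.1448 0.2762] shift(tool) [-0.0003  0.0115  0.0079] turn(units) [0.58 0.01 0.  ]
tcp [0.5442 0.1448 0.2762] shift(tool) [-0.0003  0.109   0.015 ] turn(units) [ 6.31  0.01 -0.  ]
tcp_pos: [0.5357, 0.0741, 0.3377]
wrist_force: [-0.3, 0.0, -2.0]
gripper_force: 30.0
tcp [0.5357 0.0741 0.3377] shift(tool) [ 0.     -0.0633  0.0536] turn(units) [-5.2   0.01  0.01]
tcp [0.5357 0.0741 0.3377] shift(tool) [-0.0001  0.0209  0.0039] turn(units) [0.53 0.01 0.01]
```

```bash
python3 -m handwheel '[[[0,0,0,0,0,-0.02,0.01],[0,0,0,0,0,-0.03,0.01],[0,0,0,0,0,-0.03,0.01],[0.25,0,0,0,0,-0.01,0.01],[0.28,0,0,0,0,0,0.01],[0.3,0,0,0,0,0,0.01],[0,0,0,0,0,0,0.01],[0,0,0,0,0,0,0.01]]]' | grep -E "tcp_pos|force"
python3 - <<'E'
from h import *
rows([.4358,.392,.427],KREST)
t=cams.capture('top');cv2.imwrite('pics/raw_t16.png',t[:,:,::-1]);i=cams.capture('side');cv2.imwrite('pics/raw_s16.png',i[:,:,::-1])
def warm(t,x0,x1,y0,y1):
    t=t.astype(int); d=t[...,0]-t[...,2]; m=((d>12)&(d<45)&(t[...,0]>110)).astype(np.uint8);m[:y0]=0;m[y1:]=0;m[:,:x0]=0;m[:,x1:]=0
    k,l,s,c=cv2.connectedComponentsWithStats(m)
    for j in range(1,k):
        if s[j,4]>60: print(c[j].round(),s[j])
print('top bowl');warm(t,262,378,195,310)
print('tray');blobs(t,226,262,215,296,100,45,60)
print('side');warm(i,280,380,190,262)
E
```

```text
tcp_pos: [0.537, 0.0837, 0.4261]
wrist_force: [-1.0, 0.2, -2.7]
gripper_force: 30.0
tcp [0.537  0.0837 0.4261] shift(tool) [-0.1364 -0.2943 -0.0073] turn(units) [ 0.22  0.02 -0.16]
top bowl
[291. 232.] [284 225  14  14 156]
[287. 256.] [275 251  24  11 168]
tray
blob [236. 222.] box [226 215  27  20] area 338 V 107
blob [241. 267.] box [227 249  31  38] area 576 V 185
side
[312. 244.] [298 230  29  29 627]
```

```bash
python3 -m handwheel '[[[0.22,0,-0.16,-0.017,-0.0368,0,0.01],[0,0,0,-0.017,-0.0368,0,0.01],[0,0,0,-0.017,-0.0368,0,0.01],[0,0,0,-0.017,-0.0368,0,0.01],[0,0,0,-0.017,-0.0368,0,0.01],[0,0,0,-0.017,-0.0368,0,0.01],[0,0,0,-0.017,-0.0368,0,0.01],[0,0,0,-0.017,-0.0368,0,0.01],[0,0,0,0,0,0,0.01],[0,0,0,0,0,0,0.01],[0,0,0,0,0,0,0.01]]]' | grep -E "tcp_pos|force"
python3 - <<'E'
from h import *
rows([.4358,.392,.225],KREST)
t=cams.capture('top');cv2.imwrite('pics/raw_t17.png',t[:,:,::-1]);i=cams.capture('side');cv2.imwrite('pics/raw_s17.png',i[:,:,::-1])
cv2.imwrite('pics/f.png',np.hstack([cv2.resize(t[190:325,200:360,::-1],(400,337),interpolation=cv2.INTER_CUBIC),cv2.resize(i[170:440,200:440,::-1],(400,450),interpolation=cv2.INTER_CUBIC)[:337]]))
np.set_printoptions(linewidth=200)
d=t[...,0].astype(int)-t[...,2]
def warm(t,x0,x1,y0,y1):
    t=t.astype(int); d=t[...,0]-t[...,2]; m=((d>12)&(d<45)&(t[...,0]>110)).astype(np.uint8);m[:y0]=0;m[y1:]=0;m[:,:x0]=0;m[:,x1:]=0
    k,l,s,c=cv2.connectedComponentsWithStats(m)
    for j in range(1,k):
        if s[j,4]>60: print(c[j].round(),s[j])
print('top bowl');warm(t,262,378,195,310)
print('side');warm(i,280,380,190,262)
E
```

```text
tcp_pos: [0.432, 0.3906, 0.4266]
wrist_force: [-0.0, 0.3, -1.7]
gripper_force: 30.0
tcp [0.432  0.3906 0.4266] shift(tool) [ 0.0037 -0.0017  0.2016] turn(units) [-0.    0.    0.01]
top bowl
[287. 244.] [272 226  32  37 912]
side
[373. 194.] [362 190  18  13 131]
```

```bash
python3 -m handwheel '[[[0,0,0,0.0037,-0.0017,0.03,0.01],[0,0,0,0,0,0.04,0.01],[0,0,0,0,0,0.04,0.01],[0,0,0,0,0,0.04,0.01],[0,0,0,0,0,0.03,0.01],[0,0,0,0,0,0.022,0.01],[0,0,0,0,0,0,0.01],[0,0,0,0,0,0,0.01]]]' | grep -E "tcp_pos|force"
python3 -m handwheel '[[[0,0,0,0,0,0.005,0.01],[0,0,0,0,0,0.005,0.01],[0,0,0,0,0,0.005,0.01],[0,0,0,0,0,0.005,0.01],[0,0,0,0,0,0,0.01]]]' | grep -E "tcp_pos|wrist_force"
python3 -m handwheel '[[[0,0,0,0,0,0.005,0.01],[0,0,0,0,0,0.005,0.01],[0,0,0,0,0,0,0.01]]]' | grep -E "tcp_pos|wrist_force"
python3 - <<'E'
from h import *
rows([.4358,.392,.163],KREST)
E
```

```text
tcp_pos: [0.4366, 0.3922, 0.2258]
wrist_force: [0.5, -0.2, -2.5]
gripper_force: 30.0
tcp_pos: [0.4353, 0.3921, 0.2038]
wrist_force: [0.3, -0.1, -1.8]
tcp_pos: [0.4353, 0.3921, 0.1937]
wrist_force: [0.6, 0.1, -1.2]
tcp [0.4353 0.3921 0.1937] shift(tool) [0.0006 0.     0.0307] turn(units) [0.01 0.01 0.01]
```

```bash
python3 -m handwheel '[[[0,0,0,0,0,0.006,0.01],[0,0,0,0,0,0.006,0.01],[0,0,0,0,0,0.006,0.01],[0,0,0,0,0,0.006,0.01],[0,0,0,0,0,0,0.01]]]' | grep -E "tcp_pos|wrist_force"
python3 -m handwheel '[[[0,0,0,0,0,0.003,0.01],[0,0,0,0,0,0.002,0.01],[0,0,0,0,0,0,0.01]]]' | grep -E "tcp_pos|wrist_force"
python3 -m handwheel '[[[0,0,0,0,0,0.002,0.01],[0,0,0,0,0,0,0.01]]]' | grep -E "tcp_pos|wrist_force"
```

```text
tcp_pos: [0.4352, 0.392, 0.1694]
wrist_force: [-1.0, -0.0, -1.6]
tcp_pos: [0.4357, 0.3924, 0.1656]
wrist_force: [-0.0, 0.3, -2.4]
tcp_pos: [0.4357, 0.3925, 0.1636]
wrist_force: [0.1, -0.1, -1.6]
```

```bash
for i in 1 2 3; do python3 -m handwheel '[[[0,0,0,0,0,0.0015,0.01],[0,0,0,0,0,0,0.01]]]' | grep -E "tcp_pos|wrist_force"; done
```

```text
tcp_pos: [0.4357, 0.3928, 0.1631]
wrist_force: [-2.0, -0.2, 2.1]
tcp_pos: [0.4356, 0.3929, 0.1629]
wrist_force: [-4.5, -0.8, 7.5]
tcp_pos: [0.4356, 0.393, 0.1627]
wrist_force: [-7.2, -1.2, 12.1]
```

```bash
python3 -m handwheel '[[[0,0,0,0,0,-0.004,0.01],[0,0,0,0,0,0,0.03],[0,0,0,0,0,0,0.05],[0,0,0,0,0,0,0.07],[0,0,0,0,0,0,0.087],[0,0,0,0,0,0,0.087],[0,0,0,0,0,0,0.087],[0,0,0,0,0,-0.02,0.087],[0,0,0,0,0,-0.03,0.087],[0,0,0,0,0,-0.05,0.087],[0,0,0,0,0,-0.05,0.087],[0,0,0,0,0,-0.05,0.087]]]' | grep -E "time|tcp_pos|force"
python3 -m handwheel '[[[0,0,0,0,0,-0.04,0.087],[0,0,0,0,0,0,0.087]]]' | grep tcp
python3 - <<'E'
from h import *
t=cams.capture('top');cv2.imwrite('pics/raw_t18.png',t[:,:,::-1]);i=cams.capture('side');cv2.imwrite('pics/raw_s18.png',i[:,:,::-1])
A=cv2.resize(t[180:370,90:390,::-1],(800,507),interpolation=cv2.INTER_CUBIC)
cv2.imwrite('pics/f.png',A)
def warm(t,x0,x1,y0,y1):
    t=t.astype(int); d=t[...,0]-t[...,2]; m=((d>12)&(d<45)&(t[...,0]>110)).astype(np.uint8);m[:y0]=0;m[y1:]=0;m[:,:x0]=0;m[:,x1:]=0
    k,l,s,c=cv2.connectedComponentsWithStats(m)
    for j in range(1,k):
        if s[j,4]>60: print(c[j].round(),s[j])
        if s[j,4]>400: print(np.linalg.eigh(np.cov(np.argwhere(l==j).T)))
print('top bowl');warm(t,262,378,195,310)
E
```

```text
time_s: 39.1
tcp_pos: [0.4356, 0.392, 0.3654]
wrist_force: [0.7, 1.2, 0.7]
gripper_force: 0.0
tcp_pos: [0.4374, 0.3933, 0.4108]
top bowl
[287. 244.] [272 226  32  37 911]
EighResult(eigenvalues=array([60.28615996, 87.63868775]), eigenvectors=array([[-0.34148893, -0.9398858 ],
       [-0.9398858 ,  0.34148893]]))
```

View pics/f.png

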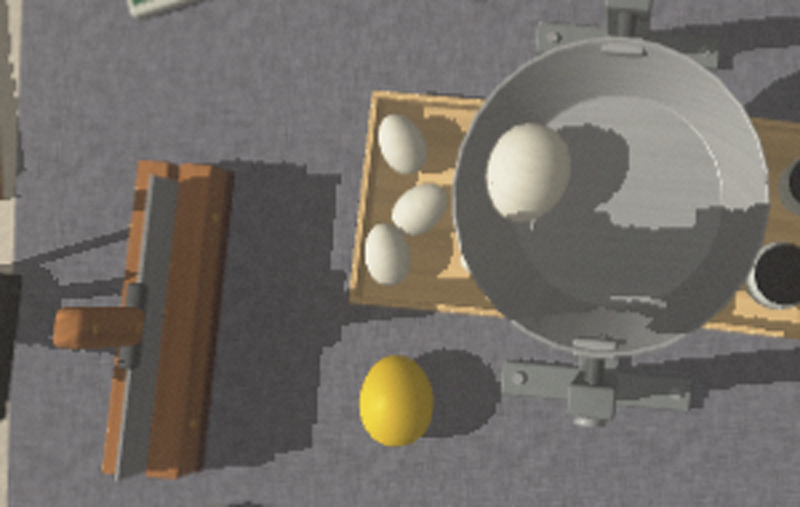

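Run:
```python
from h import *
for z in(.170,.177,.185):
    p=at('top',(287,244),z);q=p-C;print(p.round(3),'al',round(q@a,3),'out',round(q@n,3))
# long axis world
p=at('top',(287-.34*10,244+.94*10),.177)-at('top',(287,244),.177);print('axis',p.round(4),np.degrees(np.arctan2(p[1],p[0])))
```

```text
[0.548 0.065 0.17 ] al 0.014 out 0.068
[0.547 0.064 0.177] al 0.013 out 0.067
[0.546 0.063 0.185] al 0.012 out 0.067
axis [-0.0192  0.0073  0.    ] 159.1879333118152
```

The crop shows the knife standing in its rest and the bowl upright with only the goose in it, at (528,172) and close to the lip wall. Three eggs show in the tray at (402,143), (420,208) and (387,253), so the fourth must be under the bowl. The lip wall leaves no room for a finger, so I'll first nudge the goose toward the middle.

Run:
```python
from h import *
rows(P(.013,.122,.30),KREST)
```

```text
tcp [0.4357 0.3925 0.4041] shift(tool) [0.1448 0.2615 0.1033] turn(units) [-0.03 -0.    0.01]
```

```bash
python3 -m handwheel '[[[0,0,0,0.0207,0.0374,0.008,0.0],[0,0,0,0.0207,0.0374,0.008,0.0],[0,0,0,0.0207,0.0374,0.008,0.0],[0,0,0,0.0207,0.0374,0.008,0.0],[0,0,0,0.0207,0.0374,0.02,0.0],[0,0,0,0.0207,0.0374,0.02,0.0],[0,0,0,0.0207,0.0374,0.02,0.0],[0,0,0,0,0,0.02,0.0],[0,0,0,0,0,0,0.0],[0,0,0,0,0,0,0.0]]]' | grep -E "tcp_pos|force|width"
python3 - <<'E'
from h import *
rows(P(.013,.122,.200),KREST)
E
```

```text
tcp_pos: [0.5537, 0.1174, 0.2901]
wrist_force: [-1.1, 0.5, 0.3]
gripper_width: 0.172
gripper_force: 0.0
tcp [0.5537 0.1174 0.2901] shift(tool) [ 0.0003 -0.0009  0.0901] turn(units) [0.01 0.02 0.01]
```

```bash
python3 -m handwheel '[[[0,0,0,0,0,0.03,0.0],[0,0,0,0,0,0.03,0.0],[0,0,0,0,0,0.02,0.0],[0,0,0,0,0,0.01,0.0],[0,0,0,0,0,0,0.0],[0,0,0,0,0,0,0.0]]]' | grep -E "tcp_pos|force|width"
python3 -m handwheel '[[[0,0,0,0,0.006,0,0.0],[0,0,0,0,0.006,0,0.0],[0,0,0,0,0.006,0,0.0],[0,0,0,0,0.006,0,0.0],[0,0,0,0,0.006,0,0.0],[0,0,0,0,0.006,0,0.0],[0,0,0,0,0.006,0,0.0],[0,0,0,0,0.006,0,0.0],[0,0,0,0,0.006,0,0.0],[0,0,0,0,0.006,0,0.0],[0,0,0,0,0,0,0.0]]]' | grep -E "tcp_pos|force"
python3 -m handwheel '[[[0,0,0,0,-0.02,0,0.0],[0,0,0,0,-0.03,0,0.0],[0,0,0,0,-0.03,0,0.0],[0,0,0,0,-0.03,0,0.0],[0,0,0,0,-0.03,-0.03,0.0],[0,0,0,0,-0.03,-0.03,0.0],[0,0,0,0,0,-0.04,0.0],[0,0,0,0,0,0,0.0],[0,0,0,0,0,0,0.0]]]' | grep -E "tcp_pos"
cat >> h.py <<'E'
def warm(t,x0,x1,y0,y1,amin=60):
    t=t.astype(int); d=t[...,0]-t[...,2]; m=((d>12)&(d<45)&(t[...,0]>110)).astype(np.uint8);m[:y0]=0;m[y1:]=0;m[:,:x0]=0;m[:,x1:]=0
    k,l,s,c=cv2.connectedComponentsWithStats(m)
    for j in range(1,k):
        if s[j,4]>amin:
            w,v=np.linalg.eigh(np.cov(np.argwhere(l==j).T)); print(c[j].round(1),s[j],'len',(4*np.sqrt(w)).round(1),'long axis uv',v[::-1,1].round(2))
E
python3 - <<'E'
from h import *
t=cams.capture('top');cv2.imwrite('pics/raw_t19.png',t[:,:,::-1]);warm(t,262,378,195,310)
for v in np.array([[287,244]]): pass
E
```

```text
tcp_pos: [0.5549, 0.1185, 0.2025]
wrist_force: [1.0, 0.5, 0.2]
gripper_width: 0.007
gripper_force: 0.0
tcp_pos: [0.548, 0.0573, 0.201]
wrist_force: [0.1, 0.8, 0.1]
gripper_force: 0.2
tcp_pos: [0.5649, 0.2276, 0.3019]
[287.5 244.6] [272 226  32  38 906] len [30.9 37.4] long axis uv [ 0.32 -0.95]
```

The goose rolled back to (287,245). So I'll straddle it, push it inward with the outer finger, then descend and close while that finger holds it.

```bash
python3 - <<'E'
from h import *
rows(P(.013,.080,.30),KREST)
E
python3 -m handwheel '[[[0,0,0,0,0.03,0,0.087],[0,0,0,0,0.035,0,0.087],[0,0,0,0,0.035,0,0.087],[0,0,0,0,0.035,0,0.087],[0,0,0,0,0.01,0,0.087],[0,0,0,0,0,0,0.087],[0,0,0,0,0,0,0.087],[0,0,0,0,0,0,0.087],[0,0,0,0,0,0,0.087]]]' | grep -E "tcp_pos|force|width"
python3 - <<'E'
from h import *
rows(P(.013,.080,.20),KREST)
E
```

```text
tcp [0.5644 0.227  0.3004] shift(tool) [-0.0004  0.1513  0.0003] turn(units) [-0.01  0.01  0.01]
tcp_pos: [0.5507, 0.0838, 0.3006]
wrist_force: [-0.1, -0.1, 0.2]
gripper_width: 0.744
gripper_force: 0.0
tcp [0.5507 0.0838 0.3006] shift(tool) [-0.0009  0.0074  0.1006] turn(units) [-0.01  0.01  0.02]
```

```bash
python3 -m handwheel '[[[0,0,0,0,0.0065,0,0.087],[0,0,0,0,0,0,0.087],[0,0,0,0,0,0,0.087],[0,0,0,0,0,0.03,0.087],[0,0,0,0,0,0.03,0.087],[0,0,0,0,0,0.02,0.087],[0,0,0,0,0,0.01,0.087],[0,0,0,0,0,0.01,0.087],[0,0,0,0,0,0,0.087],[0,0,0,0,0,0,0.087]]]' | grep -E "tcp_pos|force|width"
python3 -m handwheel '[[[0,0,0,0,0.006,0,0.087],[0,0,0,0,0.006,0,0.087],[0,0,0,0,0.006,0,0.087],[0,0,0,0,0.006,0,0.087],[0,0,0,0,0.006,0,0.087],[0,0,0,0,0.006,0,0.087],[0,0,0,0,0.006,0,0.087],[0,0,0,0,0.006,0,0.087],[0,0,0,0,0.006,0,0.087],[0,0,0,0,0.006,0,0.087],[0,0,0,0,0.006,0,0.087],[0,0,0,0,0.006,0,0.087]]]' | grep -E "tcp_pos|force"
python3 -m handwheel '[[[0,0,0,0,0.002,0.01,0.087],[0,0,0,0,0,0.01,0.087],[0,0,0,0,0,0.01,0.087],[0,0,0,0,0,0.006,0.087],[0,0,0,0,0,0.006,0.087],[0,0,0,0,0,0,0.087]]]' | grep -E "tcp_pos|force"
```

```text
tcp_pos: [0.5505, 0.0765, 0.2018]
wrist_force: [0.5, 0.0, 0.8]
gripper_width: 1.001
gripper_force: 0.0
tcp_pos: [0.5427, 0.0042, 0.2008]
wrist_force: [0.2, -0.1, 0.0]
gripper_force: 0.0
tcp_pos: [0.5489, 0.0072, 0.1707]
wrist_force: [-16.1, 16.0, 47.9]
gripper_force: 20.1
```

```bash
python3 -m handwheel '[[[0,0,0,0,0,-0.03,0.087],[0,0,0,0,0,-0.03,0.087],[0,0,0,0,0,-0.03,0.087],[0,0,0,0,0,0,0.087],[0,0,0,0,0,0,0.087]]]' | grep -E "tcp_pos|force"
python3 - <<'E'
from h import *
t=cams.capture('top');cv2.imwrite('pics/raw_t20.png',t[:,:,::-1]);warm(t,262,378,195,310)
i=cams.capture('side');cv2.imwrite('pics/raw_s20.png',i[:,:,::-1]);warm(i,270,390,190,265);print(proj('side',P(.013,.067,.177)),proj('side',P(.0,-.0,.177)))
E
```

```text
tcp_pos: [0.5421, 0.003, 0.248]
wrist_force: [-0.7, -0.2, -0.8]
gripper_force: 0.0
[276.1 231.4] [ 262  195   53   65 1498] len [40.6 68.8] long axis uv [-0.38 -0.93]
[288.9 209.8] [282 199  15  22 209] len [12.1 22.9] long axis uv [-0.33 -0.94]
[286.1 258.3] [276 253  21  11 134] len [ 8.4 21.1] long axis uv [ 0.97 -0.26]
[313.4 243.3] [299 229  29  29 605] len [24.1 32.2] long axis uv [0.75 0.66]
[312.33568848 241.98138535] [328.08012521 226.7565197 ]
```

The outer finger slid over the goose, which is still by the lip. Moving clear and measuring again for a grasp along its long axis (79 of 87 mm), which has room.

```bash
python3 -m handwheel '[[[0,0,0,0,0,-0.03,0.087],[0,0,0,0,0,-0.03,0.087],[0,0,-1.4,0,0,0,0.087],[0,0,-1.4,0,0,0,0.087],[0,0,-1.4,0,0,0,0.087],[0,0,-1.4,0,0,0,0.087],[0,0,-1.4,0,0,0,0.087],[0,0,-1.4,0,0,0,0.087],[0,0,-1.4,0,0,0,0.087],[0,0,-1.4,0,0,0,0.087],[0,0,-1.4,0,0,0,0.087],[0,0,-1.4,0,0,0,0.087]]]' | grep -E "tcp_pos|force"
python3 -m handwheel '[[[0,0,-1.0,0.04,0,0,0.087],[0,0,0,0.04,0,0,0.087],[0,0,0,0.04,0,0,0.087],[0,0,0,0.04,0,0,0.087],[0,0,0,0.04,0,0,0.087],[0,0,0,0,0,0,0.087],[0,0,0,0,0,0,0.087]]]' | grep -E "tcp_pos|ee_rot"
python3 - <<'E'
from h import *
t=cams.capture('top');cv2.imwrite('pics/raw_t21.png',t[:,:,::-1]);warm(t,262,378,195,310)
print(r.sense()['joints'].round(0))
E
```

```text
tcp_pos: [0.542, 0.0026, 0.3067]
wrist_force: [-0.6, 0.2, -0.3]
gripper_force: 0.0
tcp_pos: [0.566, 0.2016, 0.3067]
ee_rot: [[0.097, 0.995, -0.004], [0.995, -0.097, -0.001], [-0.002, -0.004, -1.0]]
[286.7 244.8] [271 227  32  37 920] len [31.2 37.7] long axis uv [ 0.35 -0.94]
[ 35.  17.   5.  -0. -78. 139.]
```

```bash
cat >> h.py <<'E'
def yawR(deg):  # tool down, tool y at yaw deg
    y=np.array([np.cos(np.radians(deg)),np.sin(np.radians(deg)),0]); z=np.array([0,0,-1.]); return np.column_stack([np.cross(y,z),y,z])
E
python3 - <<'E'
from h import *
g=at('top',(286.9,245.1),.176);p=at('top',(286.9+3.5,245.1-9.4),.176)-g;print(g.round(4),np.degrees(np.arctan2(p[1],p[0])),'al,out',(g-C)@a,(g-C)@n)
T=g-.002*n;T[2]=.25
rows(T,yawR(-17))
E
```

```text
[0.5452 0.0643 0.176 ] -21.35038555829352 al,out 0.010610145097106833 0.06740858456213852
tcp [0.5661 0.2007 0.3074] shift(tool) [-0.1397 -0.0072  0.0576] turn(units) [-0.03  0.01  1.89]
```

```bash
python3 -m handwheel '[[[0,0,0,-0.035,-0.0018,0,0.087],[0,0,0,-0.035,-0.0018,0,0.087],[0,0,0,-0.035,-0.0018,0,0.087],[0,0,0,-0.035,-0.0018,0,0.087],[0,0,0.95,0,0,0.02,0.087],[0,0,0.94,0,0,0.03,0.087],[0,0,0,0,0,0.008,0.087],[0,0,0,0,0,0,0.087],[0,0,0,0,0,0,0.087],[0,0,0,0,0,0,0.087]]]' | grep -E "tcp_pos|force"
python3 - <<'E'
from h import *
T=[.5450,.0623,.222]
rows(T,yawR(-17))
E
```

```text
tcp_pos: [0.5463, 0.0627, 0.2524]
wrist_force: [-0.5, 0.2, 0.5]
gripper_force: 0.0
tcp [0.5463 0.0627 0.2524] shift(tool) [-0.0008 -0.0012  0.0304] turn(units) [ 0.02 -0.02  0.01]
```

```bash
python3 -m handwheel '[[[0,0,0,-0.0008,-0.0012,0.015,0.087],[0,0,0,0,0,0.015,0.087],[0,0,0,0,0,0.01,0.087],[0,0,0,0,0,0,0.087],[0,0,0,0,0,0,0.087]]]' | grep -E "tcp_pos|wrist_force"
for i in 1 2 3 4; do python3 -m handwheel '[[[0,0,0,0,0,0.005,0.087],[0,0,0,0,0,0,0.087]]]' | grep -E "tcp_pos|wrist_force"; done
```

```text
tcp_pos: [0.5446, 0.0623, 0.2116]
wrist_force: [-0.5, -0.0, 0.0]
tcp_pos: [0.544, 0.0622, 0.2058]
wrist_force: [-0.5, -0.5, 0.3]
tcp_pos: [0.5437, 0.062, 0.2003]
wrist_force: [0.3, -0.0, -0.0]
tcp_pos: [0.5437, 0.062, 0.1952]
wrist_force: [0.7, -0.6, 0.6]
tcp_pos: [0.5437, 0.062, 0.1901]
wrist_force: [1.1, -1.1, 0.1]
```

```bash
for i in 1 2 3 4; do python3 -m handwheel '[[[0,0,0,0,0,0.004,0.087],[0,0,0,0,0,0,0.087]]]' | grep -E "tcp_pos|wrist_force"; done
```

```text
tcp_pos: [0.5438, 0.062, 0.1863]
wrist_force: [0.1, -0.2, -0.9]
tcp_pos: [0.5438, 0.0621, 0.1823]
wrist_force: [-0.7, -0.4, -0.7]
tcp_pos: [0.5438, 0.0621, 0.1783]
wrist_force: [-0.2, -0.1, -0.0]
tcp_pos: [0.5437, 0.0621, 0.1743]
wrist_force: [-0.1, -0.3, 0.5]
```

```bash
python3 -m handwheel '[[[0,0,0,0,0,0.004,0.087],[0,0,0,0,0,0.002,0.087],[0,0,0,0,0,0,0.087],[0,0,0,0,0,0,0.075],[0,0,0,0,0,0,0.06],[0,0,0,0,0,0,0.05],[0,0,0,0,0,0,0.04],[0,0,0,0,0,0,0.04],[0,0,0,0,0,0,0.04]]]' | grep -E "tcp_pos|force|width"
```

```text
tcp_pos: [0.5442, 0.0621, 0.169]
wrist_force: [0.2, -0.6, -0.4]
gripper_width: 0.849
gripper_force: 29.3
```

```bash
python3 -m handwheel '[[[0,0,0,0,0,-0.01,0.04],[0,0,0,0,0,-0.02,0.04],[0,0,0,0,0,-0.04,0.04],[0,0,0,0,0,-0.04,0.04],[0,0,0,0,0,-0.04,0.04],[0,0,1.25,0,0,0,0.04],[0,0,1.25,0,0,0,0.04],[0,0,1.25,0,0,0,0.04],[0,0,1.25,0,0,0,0.04],[0,0,1.25,0,0,0,0.04],[0,0,1.25,0,0,0,0.04],[0,0,1.25,0,0,0,0.04]]]' | grep -E "tcp_pos|force|width"
python3 -m handwheel '[[[0,0,1.25,0,0,0,0.04],[0,0,0,0,0,0,0.04],[0,0,0,0,0,0,0.04]]]' | grep -E "tcp_pos|ee_rot"
python3 - <<'E'
from h import *
t=cv2.imread('pics/raw_t18.png')[:,:,::-1]; h=cv2.cvtColor(t,cv2.COLOR_RGB2HSV)
m=((h[...,1]>60)&(h[...,2]>60)).astype(np.uint8); m[:250]=0;m[312:]=0;m[:,:460]=0;m[:,520:]=0
c=max(cv2.findContours(m,cv2.RETR_EXTERNAL,cv2.CHAIN_APPROX_NONE)[0],key=cv2.contourArea); (u,v),q,_=cv2.fitEllipse(cv2.convexHull(c)); print(u,v,q)
g=at('top',(u,v),.022);print(g.round(4)); g[2]=.30
t=cams.capture('top');cv2.imwrite('pics/raw_t22.png',t[:,:,::-1])
print('bowl');warm(t,262,378,195,310)
rows(g)
E
```

```text
tcp_pos: [0.5439, 0.062, 0.3196]
wrist_force: [0.3, 0.3, -1.2]
gripper_width: 0.851
gripper_force: 29.3
tcp_pos: [0.544, 0.062, 0.3193]
ee_rot: [[0.974, 0.227, 0.0], [0.227, -0.974, 0.001], [0.0, -0.001, -1.0]]
488.51763916015625 280.2500915527344 (40.485477447509766, 43.180545806884766)
[ 0.4657 -0.4017  0.022 ]
bowl
tcp [0.544  0.062  0.3192] shift(tool) [-0.1815  0.4338  0.0187]
```

```bash
python3 -m handwheel '[[[0,0,0,-0.0151,0.0361,0,0.04],[0,0,0,-0.0151,0.0361,0,0.04],[0,0,0,-0.0151,0.0361,0,0.04],[0,0,0,-0.0151,0.0361,0,0.04],[0,0,0,-0.0151,0.0361,0,0.04],[0,0,0,-0.0151,0.0361,0,0.04],[0,0,0,-0.0151,0.0361,0,0.04],[0,0,0,-0.0151,0.0361,0,0.04],[0,0,0,-0.0151,0.0361,0,0.04],[0,0,0,-0.0151,0.0361,0,0.04],[0,0,0,-0.0151,0.0361,0,0.04],[0,0,0,-0.0151,0.0361,0,0.04]]]' | grep -E "tcp_pos"
python3 -m handwheel '[[[0,0,0,0,0,0,0.04],[0,0,0,0,0,0,0.04],[0,0,0,0,0,0.04,0.04],[0,0,0,0,0,0.04,0.04],[0,0,0,0,0,0.04,0.04],[0,0,0,0,0,0.04,0.04],[0,0,0,0,0,0.03,0.04],[0,0,0,0,0,0.02,0.04],[0,0,0,0,0,0,0.04],[0,0,0,0,0,0,0.04]]]' | grep -E "tcp_pos|force"
python3 - <<'E'
from h import *
rows([.465,-.402,.044]);print(r.sense()['joints'].round(0))
t=cams.capture('side');cv2.imwrite('pics/raw_s22.png',t[:,:,::-1]);warm(t,330,450,120,240);print(proj('side',[.465,-.402,.116]))
E
```

```text
tcp_pos: [0.4643, -0.4024, 0.3186]
tcp_pos: [0.4657, -0.4001, 0.1094]
wrist_force: [0.5, -0.2, -0.1]
gripper_force: 29.3
tcp [ 0.4657 -0.4001  0.1094] shift(tool) [-0.0011  0.0017  0.0654] [-26.  27. -10.  -0. -54. 129.]
[346.8 128.6] [330 120  45  21 673] len [22.4 43.2] long axis uv [ 0.98 -0.21]
[414.5 159.7] [400 137  42  40 552] len [28.2 58.8] long axis uv [0.73 0.68]
[356.3 153.8] [330 143  57  34 810] len [23.4 61.5] long axis uv [0.94 0.34]
[383.77925084 163.12400175]
```

Down in small steps until the egg meets the ring.

```bash
python3 -m handwheel '[[[0,0,0,-0.001,0.0017,0.02,0.04],[0,0,0,0,0,0.02,0.04],[0,0,0,0,0,0.015,0.04],[0,0,0,0,0,0,0.04],[0,0,0,0,0,0,0.04]]]' | grep -E "tcp_pos|wrist_force"
for i in 1 2 3 4; do python3 -m handwheel '[[[0,0,0,0,0,0.003,0.04],[0,0,0,0,0,0,0.04]]]' | grep -E "tcp_pos|wrist_force"; done
```

```text
tcp_pos: [0.4653, -0.403, 0.0552]
wrist_force: [0.4, 0.1, 0.8]
tcp_pos: [0.4647, -0.4026, 0.0515]
wrist_force: [-0.1, -0.0, -0.7]
tcp_pos: [0.4651, -0.4033, 0.0499]
wrist_force: [-1.9, 1.2, 8.4]
tcp_pos: [0.4657, -0.4042, 0.0491]
wrist_force: [-3.0, 0.3, 15.5]
tcp_pos: [0.4664, -0.4056, 0.048]
wrist_force: [-4.9, -3.1, 20.7]
```

```bash
python3 -m handwheel '[[[0,0,0,0,0,-0.004,0.04],[0,0,0,0,0,-0.0045,0.04],[0,0,0,0,0,0,0.04],[0,0,0,0,0,0,0.04]]]' | grep -E "tcp_pos|wrist_force"
python3 -m handwheel '[[[0,0,0,0,0,0,0.077],[0,0,0,0,0,0,0.08],[0,0,0,0,0,0,0.087],[0,0,0,0,0,0,0.087],[0,0,0,0,0,-0.01,0.087],[0,0,0,0,0,-0.02,0.087],[0,0,0,0,0,-0.04,0.087],[0,0,0,0,0,-0.05,0.087],[0,0,0,0,0,-0.05,0.087],[0,0,0,0,0,-0.05,0.087],[0,0,0,0,0,-0.03,0.087],[0,0,0,0,0,0,0.087]]]' | grep -E "tcp_pos|force|width|time"
python3 - <<'E'
from h import *
t=cams.capture('side');cv2.imwrite('pics/raw_s23.png',t[:,:,::-1]);warm(t,360,410,160,210);print(proj('side',[.465,-.402,.048]))
rows(P(0,.2,.30),DOWN);print(r.sense()['joints'].round(0))
E
```

```text
tcp_pos: [0.4645, -0.4025, 0.0504]
wrist_force: [0.2, -0.4, 5.3]
time_s: 60.0
tcp_pos: [0.4658, -0.4041, 0.3072]
wrist_force: [0.1, 0.1, 0.5]
gripper_width: 0.997
gripper_force: 0.0
[390.9 163.3] [360 160  50  11 315] len [ 9.1 52.3] long axis uv [1.  0.1]
[382.9 179.3] [373 168  20  23 347] len [19.6 22.7] long axis uv [ 0.05 -1.  ]
[381.85173404 180.18130116]
tcp [ 0.4649 -0.403   0.3035] shift(tool) [ 0.2178 -0.5658  0.0029] turn(units) [-0.03 -0.06 18.27]
[-26.  19.   7.  -0. -78. 129.]
```

The goose sits on the cork ring; its blob in the side view is at (383,179), against (382,180) expected. Now the eggs and tray walls for the pull-out.

Run:
```python
from h import *
t=cams.capture('top');cv2.imwrite('pics/raw_t24.png',t[:,:,::-1])
warm(t,215,275,205,300,30)
h=cv2.cvtColor(t,cv2.COLOR_RGB2HSV)
m=((h[...,1]<50)&(h[...,2]>140)).astype(np.uint8);m[:208]=0;m[298:]=0;m[:,:222]=0;m[:,270:]=0
k,l,s,c=cv2.connectedComponentsWithStats(m)
for j in range(1,k):
    if s[j,4]>30:
        x,y,w,hh=s[j,:4]; 
        def ao(u,v): p=at('top',(u,v),.026)-C; return [round(p@a,3),round(p@n,3)]
        print(c[j].round(0),s[j],'ctr',ao(*c[j]),'box',ao(x,y),ao(x+w,y+hh))
print('wood?');w=((h[...,1]>60)&(h[...,0]<30)&(h[...,2]>80)).astype(np.uint8);w[:195]=0;w[310:]=0;w[:,:205]=0;w[:,280:]=0
cc=max(cv2.findContours(w,0,2)[0],key=cv2.contourArea);ap=cv2.approxPolyDP(cc,4,True)[:,0]
for u,v in ap: p=at('top',(float(u),float(v)),.038)-C;print(u,v,round(p@a,3),round(p@n,3))
```

```text
[239.  232.8] [231 219  18  28 324] len [16.8 28. ] long axis uv [-0.04 -1.  ]
[255.7 238.5] [248 228  18  16  97] len [ 9.8 18.4] long axis uv [ 0.84 -0.54]
[242.7 268.4] [227 249  34  42 896] len [31.6 47.4] long axis uv [ 0.46 -0.89]
[264.4 288.2] [254 275  21  21 108] len [14.4 23.3] long axis uv [0.89 0.45]
[240.2 292.6] [225 288  31   8  66] len [ 4.9 37.3] long axis uv [1.   0.06]
[238. 233.] [232 223  12  22 193] ctr [np.float64(0.043), np.float64(0.202)] box [np.float64(0.067), np.float64(0.218)] [np.float64(0.017), np.float64(0.183)]
[245. 257.] [237 249  17  19 212] ctr [np.float64(-0.013), np.float64(0.177)] box [np.float64(0.006), np.float64(0.199)] [np.float64(-0.036), np.float64(0.153)]
[232. 275.] [227 264  11  22 189] ctr [np.float64(-0.056), np.float64(0.204)] box [np.float64(-0.032), np.float64(0.219)] [np.float64(-0.081), np.float64(0.187)]
wood?
230 214 0.087 0.223
221 293 -0.101 0.222
278 298 -0.101 0.088
262 279 -0.06 0.13
258 262 -0.021 0.144
261 234 0.046 0.144
270 217 0.088 0.127
```

```bash
cat >> h.py <<'E'
UP=np.column_stack([n,a,[0,0,-1.]])
E
python3 - <<'E'
from h import *
rows(P(-.098,.168,.30),UP)
E
```

```text
tcp [ 0.4641 -0.4024  0.3009] shift(tool) [ 0.1152 -0.5679  0.0014] turn(units) [ 1.000e-02 -2.000e-02 -1.173e+01]
```

```bash
python3 -m handwheel '[[[0,0,0,0.0096,-0.0474,0,0.036],[0,0,0,0.0096,-0.0474,0,0.036],[0,0,0,0.0096,-0.0474,0,0.036],[0,0,0,0.0096,-0.0474,0,0.036],[0,0,0,0.0096,-0.0474,0,0.036],[0,0,0,0.0096,-0.0474,0,0.036],[0,0,0,0.0096,-0.0474,0,0.036],[0,0,0,0.0096,-0.0474,0,0.036],[0,0,0,0.0096,-0.0474,0,0.036],[0,0,0,0.0096,-0.0474,0,0.036],[0,0,0,0.0096,-0.0474,0,0.036],[0,0,0,0.0096,-0.0474,0,0.036]]]' | grep -E "tcp_pos"
python3 -m handwheel '[[[0,0,-1.3,0,0,0,0.036],[0,0,-1.3,0,0,0,0.036],[0,0,-1.3,0,0,0,0.036],[0,0,-1.3,0,0,0,0.036],[0,0,-1.3,0,0,0,0.036],[0,0,-1.3,0,0,0,0.036],[0,0,-1.3,0,0,0,0.036],[0,0,-1.3,0,0,0,0.036],[0,0,-1.33,0,0,0,0.036],[0,0,0,0,0,0,0.036],[0,0,0,0,0,0,0.036]]]' | grep -E "width"
python3 - <<'E'
from h import *
rows(P(-.098,.168,.10),UP)
E
```

```text
tcp_pos: [0.4473, 0.1789, 0.2991]
gripper_width: 0.412
tcp [0.4482 0.1771 0.2994] shift(tool) [-1.000e-04  1.200e-03  1.994e-01] turn(units) [-0.02  0.01 -0.02]
```

```bash
python3 -m handwheel '[[[0,0,0,0,0.001,0.04,0.036],[0,0,0,0,0,0.045,0.036],[0,0,0,0,0,0.045,0.036],[0,0,0,0,0,0.045,0.036],[0,0,0,0,0,0.035,0.036],[0,0,0,0,0,0.03,0.036],[0,0,0,0,0,0,0.036],[0,0,0,0,0,0,0.036]]]' | grep -E "tcp_pos|wrist"
python3 -m handwheel '[[[0,0,0,0,0,0.015,0.036],[0,0,0,0,0,0.015,0.036],[0,0,0,0,0,0.008,0.036],[0,0,0,0,0,0.006,0.036],[0,0,0,0,0,0,0.036],[0,0,0,0,0,0,0.036]]]' | grep -E "tcp_pos|wrist|width"
```

```text
tcp_pos: [0.4499, 0.1776, 0.0607]
wrist_force: [0.1, 0.2, 1.3]
tcp_pos: [0.4506, 0.1784, 0.0176]
wrist_force: [-0.2, -0.4, -0.3]
gripper_width: 0.416
```

```bash
python3 -m handwheel '[[[0,0,0,0,0,0.003,0.02],[0,0,0,0,0,0,0.01],[0,0,0,0,0,0,0],[0,0,0,0,0,0,0],[0,0,0,0,0,0,0],[0,0,0,0,0,0,0],[0,0,0,0,0,0,0],[0,0,0,0,0,0,0]]]' | grep -E "tcp_pos|force|width"
python3 -m handwheel '[[[0,0,0,0.003,0,0,0],[0,0,0,0.005,0,0,0],[0,0,0,0.006,0,0,0],[0,0,0,0.006,0,0,0],[0,0,0,0.006,0,0,0],[0,0,0,0.006,0,0,0],[0,0,0,0.006,0,0,0],[0,0,0,0.006,0,0,0],[0,0,0,0.006,0,0,0],[0,0,0,0.006,0,0,0],[0,0,0,0.005,0,0,0],[0,0,0,0.003,0,0,0]]]' | grep -E "tcp_pos|force|width"
python3 - <<'E'
from h import *
t=cams.capture('top');cv2.imwrite('pics/raw_t25.png',t[:,:,::-1])
h=cv2.cvtColor(t,cv2.COLOR_RGB2HSV)
m=((h[...,1]<50)&(h[...,2]>140)).astype(np.uint8);m[:208]=0;m[298:]=0;m[:,:195]=0;m[:,270:]=0
k,l,s,c=cv2.connectedComponentsWithStats(m)
for j in range(1,k):
    if s[j,4]>25:
        p=at('top',c[j],.026)-C; print(c[j].round(0),s[j],(p@a).round(3),(p@n).round(3))
w=((h[...,1]>60)&(h[...,0]<30)&(h[...,2]>80)).astype(np.uint8);w[:195]=0;w[310:]=0;w[:,:180]=0;w[:,280:]=0
cc=max(cv2.findContours(w,0,2)[0],key=cv2.contourArea);ap=cv2.approxPolyDP(cc,4,True)[:,0]
for u,v in ap: p=at('top',(float(u),float(v)),.038)-C;print(u,v,round(p@a,3),round(p@n,3))
E
```

```text
tcp_pos: [0.449, 0.1774, 0.0135]
wrist_force: [-3.9, 1.8, 2.8]
gripper_width: 0.066
gripper_force: 30.0
tcp_pos: [0.457, 0.2406, 0.0135]
wrist_force: [-0.9, -4.6, 3.2]
gripper_width: 0.072
gripper_force: 30.1
[213. 230.] [207 219  13  23 206] 0.046 0.261
[207. 266.] [203 260   9  14  86] -0.042 0.266
[243. 267.] [239 262  12  10  46] -0.035 0.18
205 210 0.091 0.283
200 244 0.009 0.285
232 248 0.006 0.209
226 292 -0.098 0.211
278 298 -0.101 0.088
258 261 -0.019 0.144
261 234 0.046 0.144
270 217 0.088 0.127
```

```bash
python3 -m handwheel '[[[0,0,0,0,0,0,0.03],[0,0,0,0,0,0,0.03],[0,0,0,0,0,0,0.03],[0,0,0,0,0,-0.02,0.03],[0,0,0,0,0,-0.03,0.03],[0,0,0,0,0,-0.05,0.03],[0,0,0,0,0,-0.05,0.03],[0,0,0,0,0,-0.05,0.03],[0,0,0,-0.03,-0.03,-0.05,0.03],[0,0,0,-0.03,-0.03,-0.03,0.03],[0,0,0,-0.03,-0.03,0,0.03],[0,0,0,-0.03,-0.03,0,0.03]]]' | grep -E "tcp_pos|force|width|time"
python3 -m handwheel '[[[0,0,0,-0.04,-0.02,0,0.03],[0,0,0,-0.04,0,0,0.03],[0,0,0,-0.04,0,0,0.03],[0,0,0,-0.04,0,0,0.03],[0,0,0,-0.04,0,0,0.03],[0,0,0,-0.04,0,0,0.03],[0,0,0,0,0,0,0.03],[0,0,0,0,0,0,0.03]]]' | grep -E "tcp_pos"
python3 - <<'E'
from h import *
t=cams.capture('top');cv2.imwrite('pics/raw_t26.png',t[:,:,::-1]);i=cams.capture('side');cv2.imwrite('pics/raw_s26.png',i[:,:,::-1])
h=cv2.cvtColor(t,cv2.COLOR_RGB2HSV)
m=((h[...,1]<50)&(h[...,2]>115)).astype(np.uint8);m[:212]=0;m[296:]=0;m[:,:195]=0;m[:,:]=m
m[:,262:]=0
k,l,s,c=cv2.connectedComponentsWithStats(m)
for j in range(1,k):
    if s[j,4]>25:
        p=at('top',c[j],.026)-C; print('egg?',c[j].round(0),s[j],(p@a).round(3),(p@n).round(3))
t0=cv2.imread('pics/raw_t0.png')[:,:,::-1]
print('cork area');warm(t,465,515,255,305)
d=np.abs(t.astype(int)-t0).sum(2)>90; d=cv2.morphologyEx(d.astype(np.uint8),cv2.MORPH_OPEN,np.ones((5,5)))
k,l,s,c=cv2.connectedComponentsWithStats(d)
for j in range(1,k):
    if s[j,4]>60: print('chg',c[j].round(0),s[j])
E
```

```text
time_s: 67.05
tcp_pos: [0.3325, 0.1425, 0.2814]
wrist_force: [-0.4, 0.1, -0.6]
gripper_width: 0.349
gripper_force: 0.0
tcp_pos: [0.2855, -0.0939, 0.2804]
egg? [199. 222.] [195 212  10  22 105] 0.063 0.298
egg? [214. 230.] [207 219  17  23 266] 0.046 0.259
egg? [260. 254.] [259 238   3  33  37] -0.002 0.142
egg? [214. 262.] [200 246  31  36 547] -0.03 0.251
egg? [246. 270.] [236 262  22  17 267] -0.043 0.171
cork area
[494.8 279.6] [477 266  36  28 777] len [27.7 35.8] long axis uv [ 1.   -0.08]
chg [301. 226.] [294 219  15  15 178]
chg [324. 227.] [316 218  19  18 292]
chg [213. 230.] [207 220  12  21 205]
chg [230. 230.] [222 220  18  22 335]
chg [340. 252.] [328 238  25  30 529]
chg [284. 254.] [278 241  12  26 273]
chg [308. 254.] [292 241  32  26 625]
chg [360. 254.] [356 242  10  25 206]
chg [228. 259.] [211 245  37  36 704]
chg [205. 270.] [200 260  11  21 195]
chg [255. 270.] [249 261  13  18 186]
chg [524. 276.] [515 265  19  24 312]
chg [492. 280.] [477 268  31  25 627]
chg [349. 277.] [342 270  15  17 178]
chg [329. 281.] [322 274  15  15 179]
chg [556. 405.] [  422   298   218   182 17919]
chg [309. 396.] [  193   326   212   154 13530]
chg [376. 328.] [368 326  17   6  91]
chg [392. 368.] [ 371  334   40   60 1296]
chg [379. 356.] [375 353  10   7  64]
chg [ 24. 416.] [   0  376   53   75 2112]
chg [381. 437.] [377 433   9   8  64]
```

Run:
```python
from h import *
print(proj('top',[.4657,-.4017,.048]))
print(r.finish_job())
```

```text
[492.57170807 279.89997515]
the job is handed in; nothing more can be done
None
```

The job is handed in. All four small eggs are in the tray, which is back about where it stood. The big egg is on the cork ring, the knife is in its rest and the bowl is upright. At one point the fingers pressed about 48 N on the big egg in the bowl, on a failed first try at gripping it.

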